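# Take a dried basket rim off the bending board

### The job

The bent basket rim has dried on its board. Switch the fan heater to cold air (the one-dot mark) before anything else and leave it there while you unload; then draw every clamping pin and hang it upright in a notch of the board's pin rail, one to a notch, and after that lift the rim off and lay it flat in the middle of the plywood tray. Last of all turn the heater off (the hollow-ring mark), and leave the other things on the bench where they are.

Things in the scene. Friction and masses are not known exactly. Their poses are not given: they have to be found in the camera images.
- board: Rim bending board, fixed: a plywood slab 250 x 220 x 40 mm; origin under its centre, z up, top face at z = 40 mm. In its middle is a round former, 138 mm across, 14 mm high (top at z = 54 mm). Round it five bores (12 mm wide, 34 mm deep) on a radius of 87 mm, at -30, 30, 90, 150 and 210 degrees from the board's x axis (for pins A, B, C, D, E).
- rail (a point): Wooden pin rail fixed along the board's -y side; this point is the middle of its outer top edge, at y = -168 mm, z = 100 mm in the board's frame, axes as the board's. The top face is level, from y = -110 to -168 mm, x = -125 to 125 mm; a batten carries its inner part, the outer 40 mm are 12 mm thick and free below. Five side notches, 15 mm wide, 32 mm deep, are cut straight in from the outer edge.
- notch0 (a point): Notch 0 of the pin rail (x = -90 mm in the board's frame), at the level of the rail's top face: where the axis of a parked pin belongs, 2 mm short of touching the notch's closed end. Its axes are the board's: a pin slides in towards +y.
- notch1 (a point): Notch 1 of the pin rail (x = -45 mm in the board's frame), at the level of the rail's top face: where the axis of a parked pin belongs, 2 mm short of touching the notch's closed end. Its axes are the board's: a pin slides in towards +y.
- notch2 (a point): Notch 2 of the pin rail (x = 0 mm in the board's frame), at the level of the rail's top face: where the axis of a parked pin belongs, 2 mm short of touching the notch's closed end. Its axes are the board's: a pin slides in towards +y.
- notch3 (a point): Notch 3 of the pin rail (x = 45 mm in the board's frame), at the level of the rail's top face: where the axis of a parked pin belongs, 2 mm short of touching the notch's closed end. Its axes are the board's: a pin slides in towards +y.
- notch4 (a point): Notch 4 of the pin rail (x = 90 mm in the board's frame), at the level of the rail's top face: where the axis of a parked pin belongs, 2 mm short of touching the notch's closed end. Its axes are the board's: a pin slides in towards +y.
- pinA_grip (a point): Clamping pin (None if absent; 3 to 5 of the five are there). Steel shank 10 mm thick, 70 mm long; on it a collar 28 mm across, 5 mm thick; on that a wooden handle 22 mm across, 42 mm long. This point is the handle's centre: 21 mm above the collar's top, 26 above its underside, 96 above the tip; z up along the pin. 75 g. Starts in its bore, tip at the bottom, the collar 2 mm above the rim's edge.
- pinB_grip (a point): Clamping pin (None if absent; 3 to 5 of the five are there). Steel shank 10 mm thick, 70 mm long; on it a collar 28 mm across, 5 mm thick; on that a wooden handle 22 mm across, 42 mm long. This point is the handle's centre: 21 mm above the collar's top, 26 above its underside, 96 above the tip; z up along the pin. 75 g. Starts in its bore, tip at the bottom, the collar 2 mm above the rim's edge.
- pinC_grip (a point): Clamping pin (None if absent; 3 to 5 of the five are there). Steel shank 10 mm thick, 70 mm long; on it a collar 28 mm across, 5 mm thick; on that a wooden handle 22 mm across, 42 mm long. This point is the handle's centre: 21 mm above the collar's top, 26 above its underside, 96 above the tip; z up along the pin. 75 g. Starts in its bore, tip at the bottom, the collar 2 mm above the rim's edge.
- pinD_grip (a point): Clamping pin (None if absent; 3 to 5 of the five are there). Steel shank 10 mm thick, 70 mm long; on it a collar 28 mm across, 5 mm thick; on that a wooden handle 22 mm across, 42 mm long. This point is the handle's centre: 21 mm above the collar's top, 26 above its underside, 96 above the tip; z up along the pin. 75 g. Starts in its bore, tip at the bottom, the collar 2 mm above the rim's edge.
- pinE_grip (a point): Clamping pin (None if absent; 3 to 5 of the five are there). Steel shank 10 mm thick, 70 mm long; on it a collar 28 mm across, 5 mm thick; on that a wooden handle 22 mm across, 42 mm long. This point is the handle's centre: 21 mm above the collar's top, 26 above its underside, 96 above the tip; z up along the pin. 75 g. Starts in its bore, tip at the bottom, the collar 2 mm above the rim's edge.
- rim_center (a point): Bent ash basket rim: a rigid upright band, 160 mm outside diameter, 8 mm thick, 34 mm high, about 90 g; this point is the centre of the ring, half-way up. It starts lying round the former with 3 mm of play, standing on the board; above the former 20 mm of its inner face is free.
- tray: Loose plywood tray, 232 x 232 mm, 20 mm high, walls and floor 6 mm thick, 0.7 kg; origin under its centre, z up.
- dial (a joint): Fan heater's selector, four detented positions: 0 = off (hollow ring), 0.6 rad = cold air (one dot), 1.2 = warm (two dots), 1.8 = hot (three dots). Grows clockwise seen from above. About 0.1 N m turns it from one position to the next; let go, it drops into the nearest, to within about 0.09 rad. It starts at warm or hot.
- stone_c (a point): Bystander: grey river stone, 86 mm across, 50 mm high.
- mug_c (a point): Bystander: blue mug, 76 mm across, 90 mm high.
- glue_c (a point): Bystander: white glue bottle, 56 mm across, 130 mm high.
- bodkin_grip (a point): Bystander: bodkin, 170 mm long, wooden handle 26 mm thick, lying in front of the board.
- secateurs: Bystander: secateurs with green handles, about 170 mm long, 17 mm high.
- phone: Bystander: black phone, 150 x 72 x 9 mm.
- tape: Bystander: small yellow tape measure, 36 mm square and 24 mm high, on a far corner of the board.
- dial_grip (a point): The selector's black bar grip on top of the heater (the heater is fixed: 200 x 120 mm, 190 mm high). The bar is 44 mm long, 14 mm wide and stands 30 mm above a round skirt 46 mm across, with a white line on the pointing half. This point is on the turning axis, 8 mm below the bar's top and 22 mm above the skirt; its x axis points along the bar to the chosen mark and turns with it, z up.
Not all that is in view belongs to the job. What is shaped like the part that bears pinE_grip but orange is not meant. There is more than one size of the part that bears rim_center; the job needs the larger.

How it is judged:
On the way, in this order (a step that is already met when the one before it is completed fails the run):
1. the heater is switched to cold air (one dot) (value of joint dial between 0.45 and 0.75 rad), for 0.3 s.
2. every pin hangs released in a notch of the pin rail, the heater still on cold air (all of step 1 and z of pinA_grip in the frame of board between 0.119 and 0.133 m and y of pinA_grip in the frame of board between -0.162 and -0.13 m and x of pinA_grip in the frame of board between -0.11 and 0.11 m and angle between each of pinA_grip, pinB_grip, pinC_grip, pinD_grip, pinE_grip's own z axis and vertical below 0.15 rad and contact force between the fingers and pinA below 0.5 N and z of pinB_grip in the frame of board between 0.119 and 0.133 m and y of pinB_grip in the frame of board between -0.162 and -0.13 m and x of pinB_grip in the frame of board between -0.11 and 0.11 m and contact force between the fingers and pinB below 0.5 N and z of pinC_grip in the frame of board between 0.119 and 0.133 m and y of pinC_grip in the frame of board between -0.162 and -0.13 m and x of pinC_grip in the frame of board between -0.11 and 0.11 m and contact force between the fingers and pinC below 0.5 N and z of pinD_grip in the frame of board between 0.119 and 0.133 m and y of pinD_grip in the frame of board between -0.162 and -0.13 m and x of pinD_grip in the frame of board between -0.11 and 0.11 m and contact force between the fingers and pinD below 0.5 N and z of pinE_grip in the frame of board between 0.119 and 0.133 m and y of pinE_grip in the frame of board between -0.162 and -0.13 m and x of pinE_grip in the frame of board between -0.11 and 0.11 m and contact force between the fingers and pinE below 0.5 N), for 0.3 s.
3. the rim lies flat and released in the tray, the heater still on cold air (all of step 1 and x of rim_center in the frame of tray between -0.045 and 0.045 m and y of rim_center in the frame of tray between -0.045 and 0.045 m and z of rim_center in the frame of tray between 0.017 and 0.029 m and angle between rim_center's own z axis and vertical below 0.08 rad and contact force between the fingers and rim below 0.5 N and linear speed of rim below 0.05 m/s), for 0.3 s.
4. the heater is switched off (hollow ring) (value of joint dial between -0.15 and 0.15 rad), for 0.3 s.
At the end, for the whole second after the job is handed in: The selector reads off (within 0.15 rad); every pin that was there hangs upright (within 0.15 rad) by its collar in a notch of the rail, its axis 6 mm or more inside the notch's mouth; the rim lies flat on the tray's floor within 45 mm of its middle in each direction, released and at rest (all of step 4 and z of pinA_grip in the frame of board between 0.119 and 0.133 m and y of pinA_grip in the frame of board between -0.162 and -0.13 m and x of pinA_grip in the frame of board between -0.11 and 0.11 m and angle between each of pinA_grip, pinB_grip, pinC_grip, pinD_grip, pinE_grip's own z axis and vertical below 0.15 rad and contact force between the fingers and pinA below 0.5 N and z of pinB_grip in the frame of board between 0.119 and 0.133 m and y of pinB_grip in the frame of board between -0.162 and -0.13 m and x of pinB_grip in the frame of board between -0.11 and 0.11 m and contact force between the fingers and pinB below 0.5 N and z of pinC_grip in the frame of board between 0.119 and 0.133 m and y of pinC_grip in the frame of board between -0.162 and -0.13 m and x of pinC_grip in the frame of board between -0.11 and 0.11 m and contact force between the fingers and pinC below 0.5 N and z of pinD_grip in the frame of board between 0.119 and 0.133 m and y of pinD_grip in the frame of board between -0.162 and -0.13 m and x of pinD_grip in the frame of board between -0.11 and 0.11 m and contact force between the fingers and pinD below 0.5 N and z of pinE_grip in the frame of board between 0.119 and 0.133 m and y of pinE_grip in the frame of board between -0.162 and -0.13 m and x of pinE_grip in the frame of board between -0.11 and 0.11 m and contact force between the fingers and pinE below 0.5 N and x of rim_center in the frame of tray between -0.045 and 0.045 m and y of rim_center in the frame of tray between -0.045 and 0.045 m and z of rim_center in the frame of tray between 0.017 and 0.029 m and angle between rim_center's own z axis and vertical below 0.08 rad and contact force between the fingers and rim below 0.5 N and linear speed of rim below 0.05 m/s); the robot touches nothing.
It fails at once if another thing on the bench is moved by more than 40 mm (distance of any of stone_c, mug_c, glue_c, bodkin_grip, secateurs, phone, tape from where it was at the start of the episode above 0.04 m).
Of pinA, pinB, pinC, pinD, pinE only 3 to 5 are there at a start; the rules pass over those that are not, and their reading is None.
At some moment in a run one of tray may be knocked a few centimetres aside while the robot is not near it.
It also fails if it takes over 210 s, if anything falls off the work surface, if the arm or the gripper's body presses on something with over 40 N, if the wrist force passes 120 N, or if a joint passes its speed limit or range.

### The arm

A 7-joint arm with a two-finger parallel gripper is mounted at the origin on the work surface. World frame = base frame: x ahead of the robot, y to its left, z up, the work surface at z = 0. Lengths are in m, angles in rad, forces in N, time in s.
With the tool pointing down it reaches from about 0.4 to 0.85 m from the base axis. Payload 10.4 kg.
Tool frame: the origin (TCP) lies at the centre of the arm's flange, where the gripper is bolted on; the fingertips stand 173 mm ahead of it and the grasp point (between the pads) lies 155 mm ahead of it; z points along the fingers, y is the line along which they close (so a half turn about z gives the same grasp; the last joint's range is limited). The gripper opens to 85 mm and grips with 20 to 120 N. Pads are 22 mm wide; open, the fingers measure 114 mm over their backs; the gripper's body (76 mm by 85 mm) begins 54 mm behind the grasp point. The pads swing forward as they close: fully open they stand 13 mm farther back than shut.
Start: joints at [1.12, 0.332, -0.065, 1.46, 0.022, 1.35, -0.088], TCP at [0.259, -0.569, 0.405] pointing down, gripper open.
Joint ranges: [-2.6, 2.6], [-0.5, 2.12], [-1.47, 1.34], [0.16, 2.42], [-1.27, 4.41], [0.06, 2.06], [-2.6, 2.6]. Speed limits (rad/s): [2.22, 2.22, 2.79, 2.79, 3.14, 3.14, 3.14].

### API

Orientations are given as a unit quaternion [x, y, z, w].
In Python, from workcell import manip, viewer, finder gives the robot as it stands.
- The arm moves only by the tool arm_command, never from a script. Its argument "plan" is a list of rows, each an object with "dp": the shift along the tool's x, y, z in mm, a list of three; "spin": the turn about the tool's z in rad. A call has 1 to 5 rows; each row shifts and turns the commanded pose from where the row before left it, along the tool's axes as they then stand; what a row does not reach is not made up. A row lasts 1/10 s, in which the tool goes at most 50 mm and 8.59 degrees, less where a joint would pass 70% of its speed; a pose out of reach is approached as far as the arm can. A call is refused whole if a number of a shift passes 50 or a number of a turn 0.15, either way. A call with a gripper value outside its range is refused whole. "grip" is the closure, from -1 (fully open) to 1 (shut), set as the call begins (left out, the last holds). The fingers move at their own pace and stop on an object; "newtons" is the grip in N (left out, the last holds). Time passes only in rows, so rows that do not move let the fingers close. It gives the time, the measured TCP pose, the force, the opening and the grip force at its end, in the units of the state.
- manip.get_obs(): the state, without advancing time (a new reading comes with each control period).
- viewer.camera(name): name is "scene" or "top" or "wrist"; returns the picture (480x640x3 uint8, blue, green, red); there is no depth.
- viewer.camera_params(name): a dict with "vertical_fov" (degrees; the focal length in pixels is half the picture's height over the tangent of half this angle, whatever the lens; pixels are square), "cx", "cy" (the principal point, pixels), "R" (3x3) and "t" (3): a world point X has camera coordinates R X + t; the wrist camera has in their place "T_tool_cam" (4x4, takes a point from camera to tool coordinates, whose origin is the TCP and whose axes are the flange's). Camera axes: x right, y down, z forward; pixel columns grow to the right and rows downward; lengths in m; the calibration is good to about 2 mm. A picture is of the moment at which its call begins: read the wrist's pose just before it. camera_params takes no time and is no camera call.
- manip.hand_in(): hands the job in; it is judged then, once.
Trained networks look in the newest picture that a camera, given by its name, has taken for a name from the list of things; names that differ only in an ending like _2 or _b are one class to them, and where a whole thing is asked for, a point or a joint stands for the part that bears it (a point fixed in the world has none). Each returns a list of dicts, best first, with "score" (0 to 1); they miss things now and then, are a little off and sometimes report something else, mostly with a low value. They report only what shows in the picture. A call takes as long as a camera call. They do not tell look-alikes from the thing itself.
- finder.find_in(camera, thing): "position" ([x, y, z] in m, in world coordinates, good to about 4 mm: the middle of the surface that is visible of it).
The state is a dict: "clock": time; "joint_pos": joint angles; "joint_velocities": joint speeds; "tau": joint torques, N m; "position": TCP position; "ee_rot": TCP orientation; "ft_force": force on the tool from outside, world axes, zero at the start; "torque": the same for the moment, N m; "grip_width": opening from 0.0 (shut) to 1.0 (fully open); "grasp_force": force on a finger pad.
Only numpy, scipy, OpenCV 4.12 (cv2) and the standard library are available. Lean on these libraries where they do the work, as an engineer would, in place of code of your own. Each camera call takes 0.05 s, during which the arm holds its last target. There are 200 camera calls.

## Working session

There is one attempt and no reset: what is moved stays moved. The work goes in short steps, Python scripts to look and compute and a tool call to move; the robot and the scene stay as the last step left them, time stands still between calls to the robot, and variables do not carry over. Pictures are saved under pics/ and viewed, at most 14 in all, crops included, and the job is handed in when it is done.

Besides the shell and the picture viewer there is one more tool, called after ">>>" as a command line: name --argument value ..., lists and objects as JSON in quotes. arm_command: Moves the arm, as the interface text tells. Its arguments: {"type":"object","properties":{"plan":{"type":"array","items":{"type":"object","properties":{"dp":{"type":"array","items":{"type":"number"}},"spin":{"type":"number"}}}},"grip":{"type":"number"},"newtons":{"type":"number"}},"required":["plan"]}

```bash
mkdir -p pics; ls
cat > h.py <<'E'
import numpy as np, cv2
from scipy.spatial.transform import Rotation as Rn
from workcell import manip, viewer, finder
def par(n):
    p=viewer.camera_params(n); f=240/np.tan(np.radians(p["vertical_fov"])/2)
    if "R" in p: R=np.array(p["R"]);t=np.array(p["t"])
    else:
        o=manip.get_obs(); T=np.eye(4);T[:3,:3]=Rn.from_quat(o["ee_rot"]).as_matrix();T[:3,3]=o["position"]
        M=np.linalg.inv(T@np.array(p["T_tool_cam"])); R=M[:3,:3];t=M[:3,3]
    return f,p["cx"],p["cy"],R,t
def proj(c,X):
    f,cx,cy,R,t=c; q=R@np.array(X)+t; return np.array([cx+f*q[0]/q[2],cy+f*q[1]/q[2]])
def onz(c,u,v,z):
    f,cx,cy,R,t=c; d=R.T@np.array([(u-cx)/f,(v-cy)/f,1]); C=-R.T@t; return C+d*(z-C[2])/d[2]
def ray(c,u,v):
    f,cx,cy,R,t=c; return -R.T@t, R.T@np.array([(u-cx)/f,(v-cy)/f,1])
def tri(obs):
    A=np.zeros((3,3));b=np.zeros(3)
    for c,u,v in obs:
        C,d=ray(c,u,v); d=d/np.linalg.norm(d);P=np.eye(3)-np.outer(d,d);A+=P;b+=P@C
    return np.linalg.solve(A,b)
E
python3 - <<'E'
from h import *
np.set_printoptions(precision=4,suppress=True)
o=manip.get_obs(); print(o)
for n in("scene","top","wrist"):
    im=viewer.camera(n); cv2.imwrite(f"pics/{n}0.png",im); c=par(n); print(n,c[:3],-c[3].T@c[4]); 
print(viewer.camera_params("wrist")["T_tool_cam"])
for cam in("top","scene"):
  for th in["board","pinA_grip","rim_center","tray","dial_grip","stone_c","mug_c","glue_c","bodkin_grip","secateurs","phone","tape"]:
    r=finder.find_in(cam,th); c=par(cam)
    print(cam,th,[(np.round(x["position"],3).tolist(),round(x["score"],2),proj(c,x["position"]).round().tolist()) for x in r[:7]])
E
```

```text
pics
{'clock': 0.0, 'joint_pos': array([ 1.1204,  0.3329, -0.0647,  1.4609,  0.0216,  1.3499, -0.0885]), 'joint_velocities': array([-0.0007, -0.0004, -0.0002,  0.0003, -0.0009, -0.    , -0.0025]), 'tau': array([ -0.0012, -62.5456,   0.0487, -39.1609,   0.0162,   0.0099,
        -0.    ]), 'position': array([ 0.2592, -0.5685,  0.4039]), 'ee_rot': array([ 0.9772,  0.2123, -0.0002, -0.0007]), 'ft_force': array([ 0.1542,  0.0527, -0.1354]), 'torque': array([-0.0028,  0.0124, -0.0143]), 'grasp_force': 0.0, 'grip_width': 0.9995693654798005}
scene (np.float64(513.8406113267836), 325.75136106723573, 239.9584460370117) [1.2271 0.5537 0.8266]
top (np.float64(623.0353793456294), 320.9259393339043, 240.65429115750615) [0.4242 0.0017 1.4884]
wrist (np.float64(351.3785331573515), 321.37690022310125, 235.79174749324304) [ 0.3224 -0.5384  0.3727]
[[ 0.0006 -0.962  -0.2731  0.07  ]
 [ 1.      0.0006  0.0001 -0.0012]
 [ 0.0001 -0.2731  0.962   0.0313]
 [ 0.      0.      0.      1.    ]]
top board [([0.541, -0.005, 0.041], 0.79, [322.0, 238.0])]
top pinA_grip []
top rim_center [([0.562, 0.04, 0.074], 0
[... 975 characters left out ...]
9.0])]
scene tray [([0.469, -0.346, 0.005], 0.57, [239.0, 232.0])]
scene dial_grip [([0.552, 0.282, 0.21], 0.69, [439.0, 280.0])]
scene stone_c []
scene mug_c [([0.773, 0.16, 0.061], 0.93, [314.0, 380.0])]
scene glue_c [([0.767, -0.142, 0.066], 0.71, [204.0, 308.0]), ([0.551, 0.285, 0.21], 0.69, [441.0, 280.0])]
scene bodkin_grip [([0.362, 0.074, 0.024], 0.6, [390.0, 263.0]), ([0.55, 0.283, 0.208], 0.51, [440.0, 280.0]), ([0.59, -0.006, 0.04], 0.28, [306.0, 296.0])]
scene secateurs [([0.776, 0.161, 0.061], 0.72, [313.0, 382.0])]
scene phone [([0.296, 0.361, 0.009], 0.65, [513.0, 300.0]), ([0.765, -0.137, 0.072], 0.46, [205.0, 307.0])]
scene tape [([0.564, 0.034, 0.065], 0.5, [327.0, 289.0])]
```

View pics/top0.png

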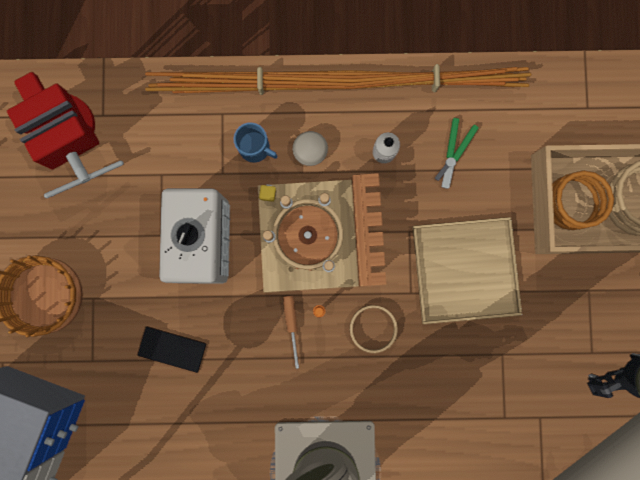

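View pics/scene0.png

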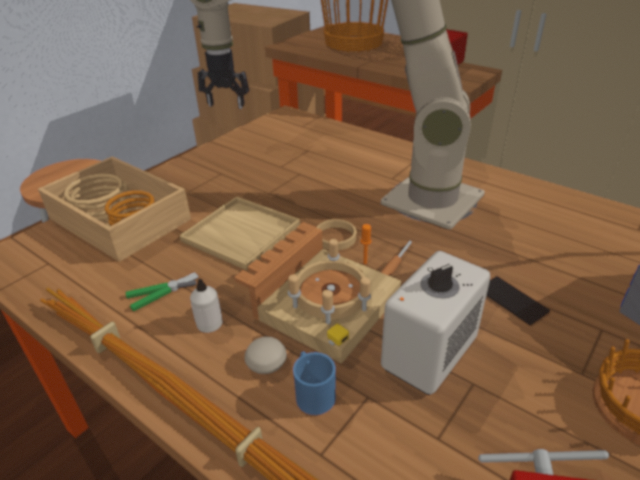

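Top view: board at (308,236), rail with notches at its right (372,230). Pins A (324,198), B (285,201), C (268,236) and E (329,267) are there, and D's bore looks empty. Possible confusions are the orange pin (319,311), the smaller rim (374,329), and the orange and wooden rims in the crate (585,200). The right rim is the larger one round the former (308,236). The dial is at (187,234). Next, a close crop to check the choice.

Run:
```python
import cv2,numpy as np
a=cv2.imread("pics/top0.png");
x=cv2.resize(a[172:297,252:392],None,fx=4.2,fy=4.2,interpolation=cv2.INTER_CUBIC)[:525]
y=cv2.resize(a[205:265,158:232],None,fx=2.7,fy=4.2*2.7/4.2,interpolation=cv2.INTER_CUBIC)
c=np.zeros((525,790,3),np.uint8);c[:,:588]=x;c[:y.shape[0],589:589+y.shape[1]]=y
s=cv2.imread("pics/scene0.png")[250:305,405:480];s=cv2.resize(s,None,fx=2.65,fy=2.65,interpolation=cv2.INTER_CUBIC);c[200:200+s.shape[0],589:589+s.shape[1]]=s
cv2.imwrite("pics/c0.png",c)
```

```text
(no output)
```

View pics/c0.png

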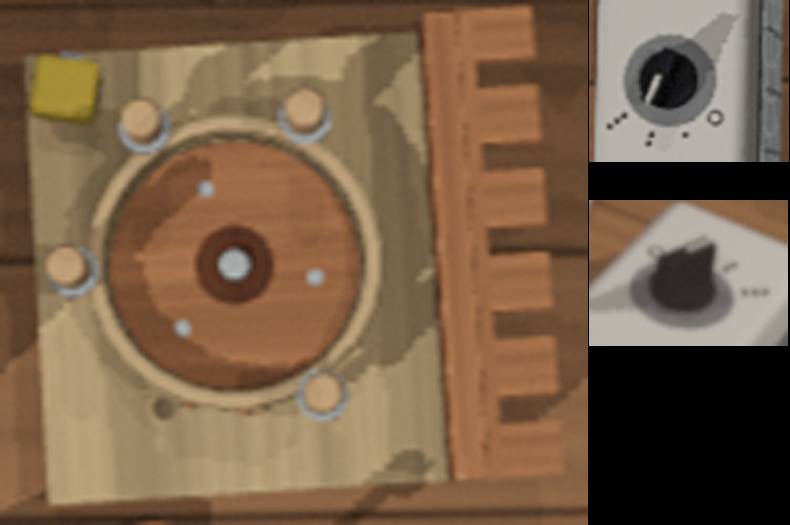

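The crop confirms plain wooden pins A, B, C and E, with D's bore empty, and the larger rim round the former. The selector's white line points near two dots (warm). I'll move towards the heater now.

>>> arm_command --plan '[{"dp": [10,-10,-45]},{"dp": [20,-22,-40]},{"dp": [33,-35,0]},{"dp": [33,-35,0]},{"dp": [33,-35,0]}]'

```text
invalid input at $.plan[0]: expected keys dp, spin
```

>>> arm_command --plan '[{"dp": [33,-35,0]},{"dp": [33,-35,0]},{"dp": [33,-35,0]},{"dp": [33,-35,0]},{"dp": [33,-35,0]}]'

```text
invalid input at $.plan[0]: expected keys dp, spin
```

>>> arm_command --plan '[{"dp": [33,-35,0]},{"dp": [33,-35,0]},{"dp": [33,-35,0]},{"dp": [33,-35,0]},{"dp": [33,-35,0]}]'

```text
invalid input at $.plan[0]: expected keys dp, spin
```

>>> arm_command --plan '[{"dp": [33,-35,0]},{"dp": [20,-20,0]},{"dp": [0,0,0]}]'

```text
invalid input at $.plan[0]: expected keys dp, spin
```

Run:
```python
from h import *
np.set_printoptions(precision=4,suppress=True)
o=manip.get_obs(); print(o["clock"],o["position"],o["ee_rot"],o["joint_pos"])
im=viewer.camera("wrist"); cv2.imwrite("pics/w1.png",im); c=par("wrist"); print(proj(c,[.545,.275,.216]))
for x in finder.find_in("wrist","dial_grip"): print(x, proj(c,x["position"]))
```

```text
1.35 [ 0.2593 -0.5687  0.4047] [ 0.9772  0.2123  0.     -0.    ] [ 1.1204  0.3322 -0.0647  1.4602  0.0216  1.3499 -0.0885]
[-59398.6709 -51661.3215]
```

View pics/w1.png

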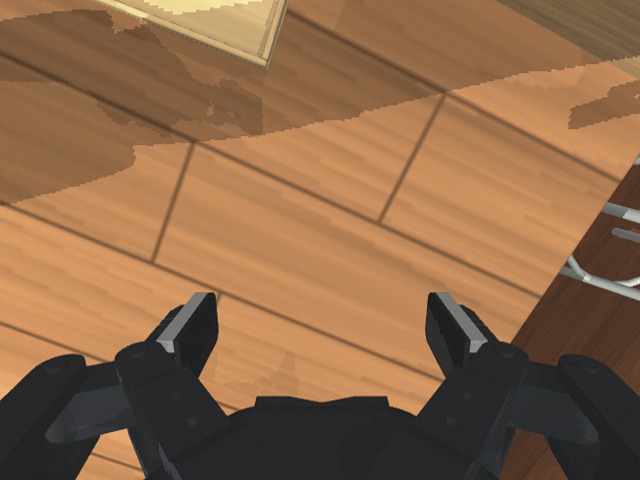

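The calls were refused because every row needs "spin", so the arm hasn't moved. The picture shows only bare bench and the tray corner at (270,65).

>>> arm_command --plan '[{"dp": [10,-10,-45],"spin": 0},{"dp": [20,-22,-40],"spin": 0},{"dp": [33,-35,0],"spin": 0},{"dp": [33,-35,0],"spin": 0},{"dp": [33,-35,0],"spin": 0}]'

```text
clock: 1.95
position: [0.3201, -0.3886, 0.49]
ee_rot: [0.977, 0.212, 0.0, 0.0]
ft_force: [1.5, 0.4, -0.0]
grip_width: 0.999
grasp_force: 0.0
```

>>> arm_command --plan '[{"dp": [33,-35,0],"spin": 0},{"dp": [33,-35,0],"spin": 0},{"dp": [33,-35,0],"spin": 0},{"dp": [33,-35,0],"spin": 0},{"dp": [33,-35,0],"spin": 0}]'

```text
clock: 2.45
position: [0.3975, -0.1607, 0.49]
ee_rot: [0.977, 0.212, 0.0, 0.0]
ft_force: [0.8, -0.8, 0.3]
grip_width: 0.999
grasp_force: 0.0
```

>>> arm_command --plan '[{"dp": [33,-35,0],"spin": 0},{"dp": [33,-35,0],"spin": 0},{"dp": [33,-35,0],"spin": 0},{"dp": [33,-35,0],"spin": 0},{"dp": [0,0,0],"spin": 0}]'

```text
clock: 2.95
position: [0.4598, 0.0257, 0.4901]
ee_rot: [0.976, 0.217, 0.001, -0.001]
ft_force: [-0.3, -0.0, 0.2]
grip_width: 0.998
grasp_force: 0.0
```

```bash
cat >> h.py <<'E'
np.set_printoptions(precision=4,suppress=True)
def st():
    o=manip.get_obs(); q=Rn.from_quat(o["ee_rot"]).as_matrix()
    print("t%.2f"%o["clock"],o["position"],"yaw %.2f tilt %.2f"%(np.degrees(np.arctan2(q[1,0],q[0,0])),np.degrees(np.arccos(-q[2,2]))),"F",o["ft_force"].round(1),"w %.3f g %.1f"%(o["grip_width"],o["grasp_force"])); return o,q
def look(name):
    im=viewer.camera("wrist"); cv2.imwrite(f"pics/{name}.png",im); c=par("wrist"); np.savez(f"pics/{name}.npz",f=c[0],cx=c[1],cy=c[2],R=c[3],t=c[4]); return im,c
def cam(name):
    d=np.load(f"pics/{name}.npz"); return float(d["f"]),float(d["cx"]),float(d["cy"]),d["R"],d["t"]
def go(P,yaw=None):
    "tool-frame mm to flange target P (world), and spin to yaw deg"
    o,q=st(); d=q.T@(np.array(P)-o["position"])*1000; print("d tool mm",d.round(1), end=" ")
    if yaw is not None: print("spin",round(np.radians((np.degrees(np.arctan2(q[1,0],q[0,0]))-yaw+180)%360-180),3))
    return d
E
python3 - <<'E'
from h import *
st(); im,c=look("w2"); print(proj(c,[.545,.275,.216]),manip.get_obs()["joint_pos"])
for x in finder.find_in("wrist","dial_grip"): print(x, proj(c,x["position"]))
E
```

```text
t2.95 [0.4598 0.0257 0.4901] yaw 25.04 tilt 0.12 F [-0.3 -0.   0.2] w 0.998 g 0.0
[-11.6909 -68.9079] [ 0.5749 -0.0427 -0.6888  1.7007 -0.0277  1.4733 -1.2478]
```

View pics/w2.png

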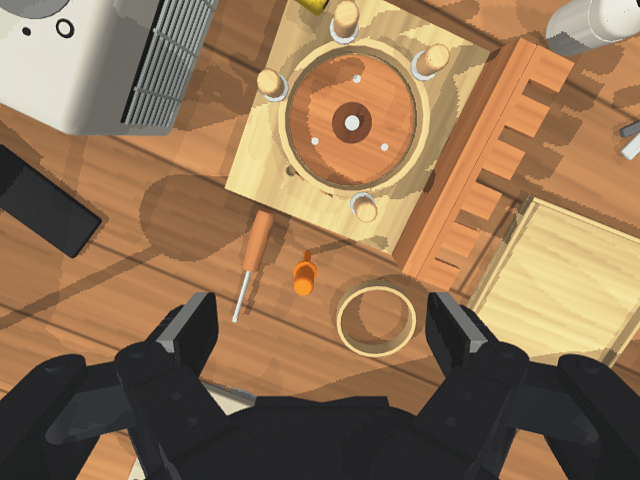

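Whole board in view: rim centre about (352,123), pins B (346,20), A (432,62), C (272,82) and E (365,208), bore D empty at (291,171), notches along the rail's right side. Orange decoy pin (304,280), small rim (376,320). Going on to the dial.

>>> arm_command --plan '[{"dp": [30,-32,0],"spin": 0},{"dp": [30,-32,0],"spin": 0},{"dp": [30,-32,0],"spin": 0},{"dp": [30,-32,0],"spin": 0},{"dp": [30,-32,0],"spin": 0}]'

```text
clock: 3.55
position: [0.5307, 0.2267, 0.4895]
ee_rot: [0.978, 0.21, 0.0, 0.001]
ft_force: [0.5, -0.5, 0.2]
grip_width: 0.997
grasp_force: 0.0
```

>>> arm_command --plan '[{"dp": [32,-30,0],"spin": 0},{"dp": [0,0,0],"spin": 0.1},{"dp": [0,0,0],"spin": 0.1},{"dp": [0,0,0],"spin": 0},{"dp": [0,0,0],"spin": 0}]'

```text
clock: 4.05
position: [0.5466, 0.2665, 0.4896]
ee_rot: [0.993, 0.114, 0.0, 0.001]
ft_force: [0.3, -0.1, 0.8]
grip_width: 1.003
grasp_force: 0.0
```

Run:
```python
from h import *
st(); im,c=look("w3"); print(proj(c,[.545,.275,.216]),manip.get_obs()["joint_pos"])
for x in finder.find_in("wrist","dial_grip"): print(x, proj(c,x["position"]))
```

```text
t4.05 [0.5466 0.2665 0.4896] yaw 13.11 tilt 0.07 F [ 0.3 -0.1  0.8] w 1.003 g 0.0
[310.9598 236.5292] [ 0.0927  0.3748 -0.8377  1.3342  0.2765  1.551  -2.0568]
{'position': [0.5476, 0.2798, 0.2006], 'score': 0.87} [306.0917 226.3336]
```

View pics/w3.png

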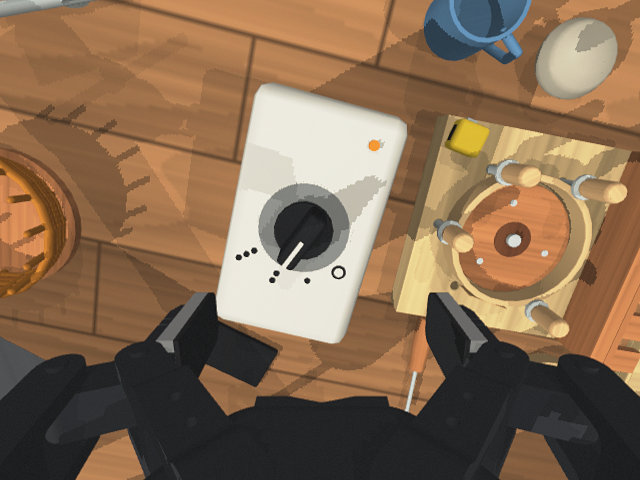

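The selector points at two dots (warm), its line running (301,243) to (289,268). The skirt centre is (304,228), the one-dot mark (307,281) and the ring (338,272). Computing the axis and bar yaw.

Run:
```python
from h import *
c=cam("w3"); T=par("top")
# skirt circle fits by gray threshold
im=cv2.imread("pics/w3.png")
print("skirt tri",tri([(c,304,228),(T,187.6,234.6)]), onz(c,304,228,.194))
g=cv2.cvtColor(im,cv2.COLOR_BGR2GRAY)[180:280,250:358]; 
m=((g<150)).astype(np.uint8); n,l,s,ce=cv2.connectedComponentsWithStats(m); 
# white line pca
w=((g>170)).astype(np.uint8); n,l,s,ce=cv2.connectedComponentsWithStats(w)
for i in range(1,n):
    if 20<s[i,4]<800: print(s[i],ce[i]+[250,180])
for z in(.224,):
    a=onz(c,301,243,z);b=onz(c,289,268,z);d=b-a;print(a,b,np.degrees(np.arctan2(d[1],d[0])))
for k,(u,v) in dict(hot=(246,255),warm=(275,275),cold=(307,281),off=(338,272)).items():
    d=onz(c,u,v,.19)-onz(c,304,228,.194);print(k,np.degrees(np.arctan2(d[1],d[0])))
for i,j in((300,205),):pass
cv2.imwrite("pics/d3.png",cv2.resize(im[170:290,240:370],None,fx=4.5,fy=4.5,interpolation=cv2.INTER_CUBIC))
```

```text
skirt tri [0.5419 0.2799 0.1827] [0.5442 0.281  0.194 ]
[84 88  9  9 64] [338.125  272.2656]
[0.5411 0.281  0.224 ] [0.521  0.2854 0.224 ] 167.73671294833318
hot 129.59421028757774
warm 162.16717668058547
cold -164.7959287700148
off -131.51358384067916
```

View pics/d3.png

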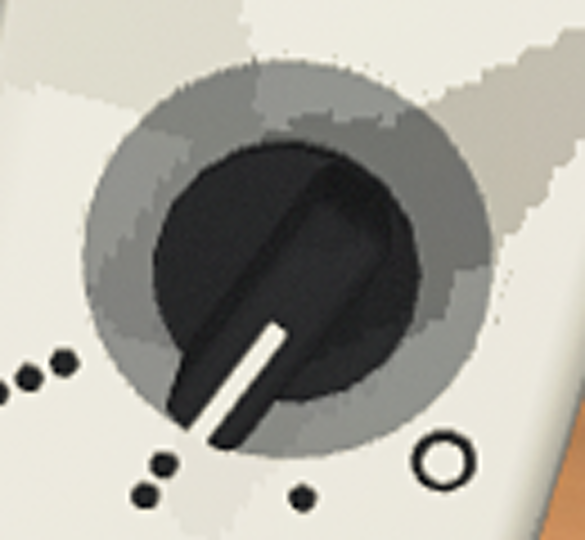

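Selector on warm: the bar runs from (285,267) to about (319,210), the skirt centre is (304,227). J7 would hit its range going the short way, so I turn about 147° the other way and grip from there.

>>> arm_command --plan '[{"dp": [0,0,0],"spin": -0.15},{"dp": [0,0,0],"spin": -0.15},{"dp": [0,0,0],"spin": -0.15},{"dp": [0,0,0],"spin": -0.15},{"dp": [0,0,0],"spin": -0.15}]'

```text
clock: 4.65
position: [0.5463, 0.2671, 0.4899]
ee_rot: [0.881, 0.473, 0.0, 0.0]
ft_force: [-0.2, 0.3, -0.5]
grip_width: 0.999
grasp_force: 0.0
```

>>> arm_command --plan '[{"dp": [0,0,0],"spin": -0.15},{"dp": [0,0,0],"spin": -0.15},{"dp": [0,0,0],"spin": -0.15},{"dp": [0,0,0],"spin": -0.15},{"dp": [0,0,0],"spin": -0.15}]'

```text
clock: 5.15
position: [0.5463, 0.2671, 0.4899]
ee_rot: [0.647, 0.763, -0.0, 0.0]
ft_force: [-0.6, 0.1, -0.5]
grip_width: 1.003
grasp_force: 0.0
```

>>> arm_command --plan '[{"dp": [0,0,0],"spin": -0.15},{"dp": [0,0,0],"spin": -0.15},{"dp": [0,0,0],"spin": -0.15},{"dp": [0,0,0],"spin": -0.15},{"dp": [0,0,0],"spin": -0.15}]'

```text
clock: 5.65
position: [0.5463, 0.2671, 0.4899]
ee_rot: [0.323, 0.947, -0.0, 0.0]
ft_force: [-0.1, 0.3, -0.9]
grip_width: 1.0
grasp_force: 0.0
```

>>> arm_command --plan '[{"dp": [0,0,0],"spin": -0.15},{"dp": [0,0,0],"spin": -0.15},{"dp": [0,0,0],"spin": 0},{"dp": [0,0,0],"spin": 0}]'

```text
clock: 6.05
position: [0.5463, 0.2673, 0.4897]
ee_rot: [0.183, 0.983, -0.0, 0.0]
ft_force: [-0.3, -0.2, 0.5]
grip_width: 1.002
grasp_force: 0.0
```

Run:
```python
from h import *
c=cam("w3"); print((onz(c,285.6,267.8,.224)+onz(c,319,210,.224))/2)
st(); im,c=look("w4"); print(manip.get_obs()["joint_pos"], proj(c,[.5442,.281,.194]))
for x in finder.find_in("wrist","dial_grip"): print(x, proj(c,x["position"]))
cv2.imwrite("pics/d4.png",cv2.resize(im[150:300,230:390],None,fx=4,fy=4,interpolation=cv2.INTER_CUBIC))
go([.544,.281,.373],160)
```

```text
[0.5437 0.2809 0.224 ]
t6.05 [0.5463 0.2673 0.4897] yaw 158.92 tilt 0.01 F [-0.3 -0.2  0.5] w 1.002 g 0.0
[ 0.3293  0.5639 -1.3016  1.3225  0.5431  1.6407  0.3192] [335.0532 220.3833]
{'position': [0.5212, 0.0195, 0.052], 'score': 0.74} [122.7966 251.231 ]
{'position': [0.5396, 0.2792, 0.1968], 'score': 0.7} [330.8729 216.5793]
{'position': [0.6151, -0.0041, 0.088], 'score': 0.26} [128.7051 337.1924]
t6.15 [0.5462 0.2675 0.4898] yaw 158.96 tilt 0.03 F [-0.  -0.6  0.1] w 1.000 g 0.0
d tool mm [  6.9  11.8 116.8] spin -0.018
```

View pics/d4.png

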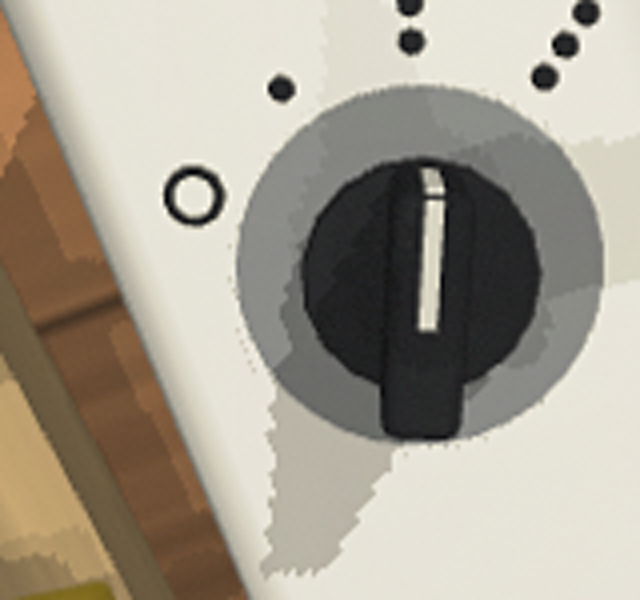

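The grip is about in line with the bar: the line runs from (427,330) to (435,195) in the crop, skirt centre at (420,265).

Run:
```python
from h import *
a=cam("w3");b=cam("w4")
P=tri([(a,304,227.3),(b,335,216.2),(par("top"),187.6,234.6)]);print("skirt",P, tri([(a,304,227.3),(b,335,216.2)]))
m=lambda u,v:(230+u/4,150+v/4)
B=tri([(a,301.1,242.9),(b,*m(427,330))]);print("inner end of white line",B)
go([P[0],P[1],.373])
```

```text
skirt [0.5427 0.2805 0.1828] [0.5428 0.2814 0.1863]
inner end of white line [0.5435 0.281  0.2315]
t6.15 [0.5462 0.2675 0.4898] yaw 158.96 tilt 0.03 F [-0.  -0.6  0.1] w 1.000 g 0.0
d tool mm [  8.   10.9 116.8]
```

>>> arm_command --plan '[{"dp": [8,12,40],"spin": 0.02},{"dp": [0,0,40],"spin": 0},{"dp": [0,0,20],"spin": 0},{"dp": [0,0,15],"spin": 0},{"dp": [0,0,0],"spin": 0}]' --grip -1

```text
clock: 6.65
position: [0.5429, 0.2813, 0.3732]
ee_rot: [0.191, 0.982, -0.001, -0.001]
ft_force: [-0.3, 0.5, 0.7]
grip_width: 1.001
grasp_force: 0.0
```

>>> arm_command --plan '[{"dp": [0,0,0],"spin": 0},{"dp": [0,0,0],"spin": 0},{"dp": [0,0,0],"spin": 0},{"dp": [0,0,0],"spin": 0},{"dp": [0,0,0],"spin": 0}]' --grip 1 --newtons 30

```text
clock: 7.15
position: [0.5429, 0.2806, 0.3751]
ee_rot: [0.191, 0.982, -0.002, -0.0]
ft_force: [-18.2, -17.2, 26.7]
grip_width: 0.159
grasp_force: 36.4
```

>>> arm_command --plan '[{"dp": [0,0,0],"spin": 0},{"dp": [0,0,0],"spin": 0},{"dp": [0,0,0],"spin": 0}]'

```text
clock: 7.45
position: [0.5428, 0.2806, 0.3753]
ee_rot: [0.191, 0.982, -0.002, -0.0]
ft_force: [-7.3, -11.4, 9.9]
grip_width: 0.158
grasp_force: 33.4
```

>>> arm_command --plan '[{"dp": [0,0,-3],"spin": -0.05},{"dp": [0,0,0],"spin": -0.1},{"dp": [0,0,0],"spin": -0.1},{"dp": [0,0,0],"spin": -0.1},{"dp": [0,0,0],"spin": -0.1}]'

```text
clock: 7.95
position: [0.5427, 0.2805, 0.3755]
ee_rot: [-0.034, 0.999, -0.002, -0.002]
ft_force: [-5.6, -2.5, -14.3]
grip_width: 0.159
grasp_force: 66.9
```

>>> arm_command --plan '[{"dp": [0,0,0],"spin": -0.1},{"dp": [0,0,0],"spin": -0.08},{"dp": [0,0,0],"spin": 0},{"dp": [0,0,0],"spin": 0}]'

```text
clock: 8.35
position: [0.5429, 0.2804, 0.3756]
ee_rot: [-0.122, 0.993, -0.002, -0.002]
ft_force: [-3.2, -5.3, -10.4]
grip_width: 0.156
grasp_force: 33.3
```

>>> arm_command --plan '[{"dp": [0,0,0],"spin": 0},{"dp": [0,0,0],"spin": 0},{"dp": [0,0,0],"spin": 0},{"dp": [0,0,0],"spin": 0},{"dp": [0,0,0],"spin": 0}]' --grip -1

```text
clock: 8.85
position: [0.5429, 0.2819, 0.378]
ee_rot: [-0.123, 0.992, 0.0, 0.0]
ft_force: [1.2, 0.5, -0.0]
grip_width: 0.981
grasp_force: 0.0
```

>>> arm_command --plan '[{"dp": [0,0,-20],"spin": 0},{"dp": [0,0,-45],"spin": 0},{"dp": [0,0,-50],"spin": 0},{"dp": [0,0,0],"spin": 0},{"dp": [0,0,0],"spin": 0}]'

```text
clock: 9.35
position: [0.5427, 0.2822, 0.4939]
ee_rot: [-0.123, 0.992, 0.0, 0.001]
ft_force: [-0.3, 0.5, -1.5]
grip_width: 0.999
grasp_force: 0.0
```

Run:
```python
from h import *
st(); im,c=look("w5"); print(manip.get_obs()["joint_pos"], proj(c,[.543,.281,.19]))
cv2.imwrite("pics/d5.png",im)
```

```text
t9.35 [0.5427 0.2822 0.4939] yaw -165.89 tilt 0.13 F [-0.3  0.5 -1.5] w 0.999 g 0.0
[ 0.3215  0.6248 -1.3886  1.3063  0.6177  1.6808  0.8689] [318.7359 225.5655]
```

View pics/d5.png

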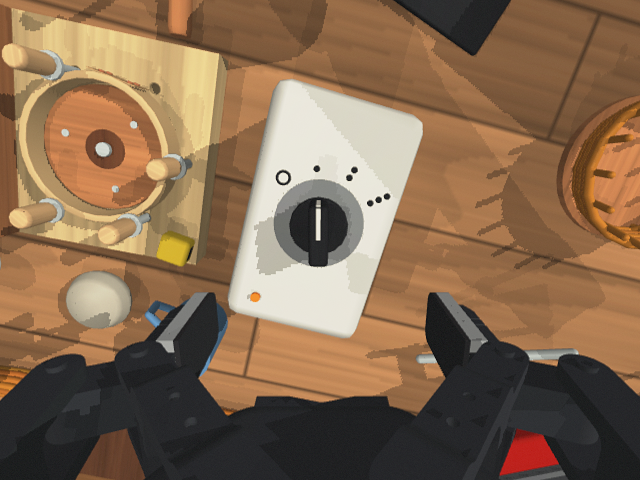

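The line points at the single dot (317,168), so the heater is on cold air. Next, over the board.

>>> arm_command --plan '[{"dp": [0,0,0],"spin": 0.1},{"dp": [0,0,0],"spin": 0.085},{"dp": [9,-43,0],"spin": 0},{"dp": [9,-43,0],"spin": 0},{"dp": [9,-43,0],"spin": 0}]'

```text
clock: 9.9
position: [0.5236, 0.1498, 0.4909]
ee_rot: [-0.031, 1.0, -0.0, -0.001]
ft_force: [-0.5, 0.1, 0.9]
grip_width: 0.998
grasp_force: 0.0
```

>>> arm_command --plan '[{"dp": [9,-43,0],"spin": 0},{"dp": [9,-43,0],"spin": 0},{"dp": [9,-43,0],"spin": 0},{"dp": [9,-43,0],"spin": 0},{"dp": [0,0,0],"spin": 0}]'

```text
clock: 10.4
position: [0.498, -0.0307, 0.4912]
ee_rot: [-0.024, 1.0, -0.001, -0.001]
ft_force: [-0.6, -0.3, 0.0]
grip_width: 1.001
grasp_force: 0.0
```

>>> arm_command --plan '[{"dp": [0,0,0],"spin": 0},{"dp": [0,0,0],"spin": 0}]'

```text
clock: 10.6
position: [0.4984, -0.0215, 0.4922]
ee_rot: [-0.031, 1.0, 0.0, -0.0]
ft_force: [0.3, 0.4, -0.0]
grip_width: 0.997
grasp_force: 0.0
```

Run:
```python
from h import *
st(); im,c=look("w6"); print(manip.get_obs()["joint_pos"])
for th in("pinA_grip","board","rim_center"):
  for x in finder.find_in("wrist",th): print(th,x, proj(c,x["position"]))
```

```text
t10.60 [ 0.4984 -0.0215  0.4922] yaw -176.41 tilt 0.05 F [ 0.3  0.4 -0. ] w 0.997 g 0.0
[ 1.22    0.2458 -1.4409  1.5921  0.2433  1.5189  1.4048]
pinA_grip {'position': [0.6134, -0.0077, 0.1135], 'score': 0.96} [325.1833 311.2659]
pinA_grip {'position': [0.2891, 0.3103, 0.0059], 'score': 0.65} [617.882   29.2595]
board {'position': [0.5261, -0.0273, 0.0528], 'score': 0.95} [313.1427 219.9072]
rim_center {'position': [0.572, 0.0406, 0.0743], 'score': 0.84} [368.2625 265.7864]
rim_center {'position': [0.3357, -0.1315, 0.0242], 'score': 0.69} [230.4777  42.5288]
```

View pics/w6.png

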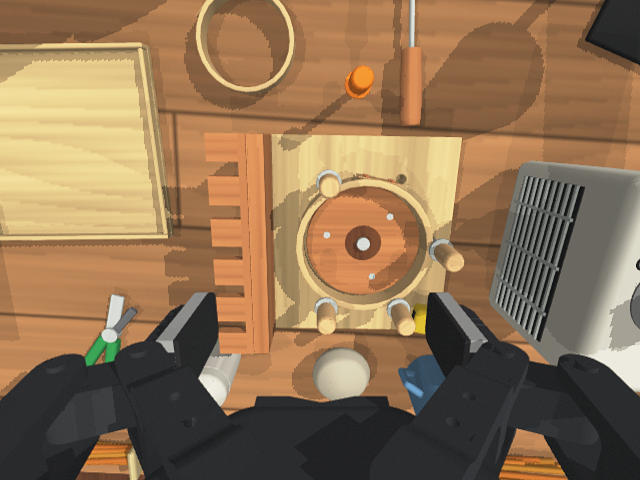

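The board fills the middle: former centre (363,244), rail at left, empty bore D (401,179), four wooden pins, tape (420,318). I'll zoom on the rail in both views to fit the board's pose.

Run:
```python
import cv2,numpy as np
a=cv2.imread("pics/w6.png")[125:360,198:278]; b=cv2.imread("pics/w2.png")[30:290,395:580]
A=cv2.resize(cv2.rotate(a,cv2.ROTATE_90_COUNTERCLOCKWISE),None,fx=3.4,fy=3.4,interpolation=cv2.INTER_CUBIC)
B=cv2.resize(cv2.rotate(b,cv2.ROTATE_90_COUNTERCLOCKWISE),None,fx=1.75,fy=1.75,interpolation=cv2.INTER_CUBIC)
D=cv2.resize(cv2.imread("pics/w6.png")[125:190,380:470],None,fx=3.5,fy=3.5,interpolation=cv2.INTER_CUBIC)
c=np.zeros((600,800,3),np.uint8);c[:A.shape[0],:A.shape[1]]=A;c[274:274+B.shape[0],:B.shape[1]]=B[:326];c[274:274+D.shape[0],470:470+D.shape[1]]=D
cv2.imwrite("pics/rail.png",c);print(A.shape,B.shape)
```

```text
(272, 799, 3) (324, 455, 3)
```

View pics/rail.png

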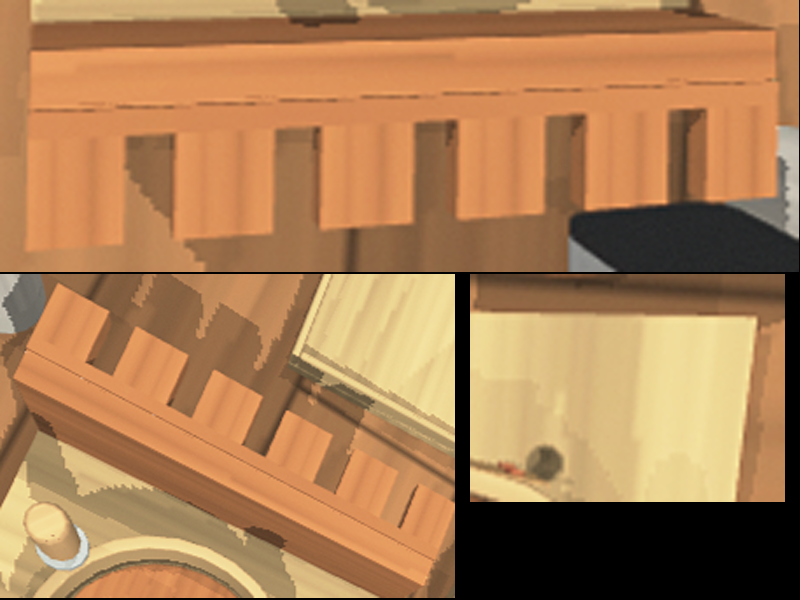

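Notch corners are clear in both views, for example notch0's mouth at (124,244)/(175,238) and notch4's at (668,204)/(706,200) in the upper crop. The board corner is at (757,316) and bore D at (545,461). Fitting the pose.

```bash
cat > fit.py <<'E'
from h import *
from scipy.optimize import least_squares
ex=[-97.5,-82.5,-52.5,-37.5,-7.5,7.5,37.5,52.5,82.5,97.5]
A=[(124,244),(175,238),(272,233),(320,228),(414,222),(457,218),(547,213),(586,209),(668,204),(706,200)]
Ai=[(126,137),(175,133),(274,129),(321,126),(414,122),(455,119),(545,115),(583,113),(667,110),(706,107)]
B=[(418,484),(398,470),(353,449),(332,437),(287,411),(262,400),(213,371),(188,357),(137,328),(108,325)]
B=[(398,470),(418,484)][::-1]+B[2:]
fa=lambda x,y:(198+79-y/3.4,125+x/3.4)
fb=lambda x,y:(395+184-(y-274)/1.75,30+x/1.75)
a=cam("w6");b=cam("w2")
obs=[]
for e,p,q in zip(ex,A,Ai): obs+=[("A",a,fa(*p),(e,-168,100)),("A",a,fa(*q),(e,-136,100))]
obs+=[("A",a,fa(25,250),(-125,-168,100)),("A",a,fa(778,195),(125,-168,100)),("A",a,(462,137),(-125,110,40)),("A",a,(401.4,178.4),(87*np.cos(np.radians(150)),43.5,40))]
for e,p in list(zip(ex,B))[2:9]: obs+=[("B",b,fb(*p),(e,-168,100))]
obs+=[("B",b,fb(58,285),(125,-168,100)),("B",b,(291,171),(87*np.cos(np.radians(150)),43.5,40))]
def W(p,X):
    c,s=np.cos(p[2]),np.sin(p[2]);x,y,z=np.array(X)/1000;return [p[0]+c*x-s*y,p[1]+s*x+c*y,p[3]+z]
def res(p,k): return np.concatenate([proj(c,W(p,X))-uv for n,c,uv,X in obs if n in k])
if __name__=="__main__":
  for k in("A","B","AB"):
    r=least_squares(res,[.55,0,.06,0],args=(k,),loss="soft_l1"); R=res(r.x,k).reshape(-1,2)
    print(k,r.x,"yaw",np.degrees(r.x[2]),"rms",np.sqrt((R**2).mean()),"max",abs(R).max(0)); 
  print(R.round(1).tolist())
  T=par("top");p=r.x
  for n,t in zip("ABCDE",(-30,30,90,150,210)):
    t=np.radians(t);P=W(p,(87*np.cos(t),87*np.sin(t),123));print(n,np.array(P),"top px",proj(T,P))
E
python3 fit.py
```

```text
A [0.5501 0.034  0.0494 0.0005] yaw 2.8279246145294406 rms 0.4045009558565319 max [0.7219 1.1848]
B [ 0.549   0.0294  0.0445 -0.0027] yaw 2.551316932306183 rms 0.38520947741575434 max [1.0662 0.6101]
AB [0.5494 0.034  0.0474 0.0025] yaw 2.7175513173465466 rms 1.2630306621375837 max [3.9538 4.3709]
[[-0.4, -1.4], [0.2, -1.4], [-1.0, -1.2], [-0.2, -0.7], [-0.4, -0.5], [0.0, -0.6], [-0.8, -0.5], [-0.2, -0.3], [-0.6, -0.8], [-0.1, -0.3], [-0.8, -0.2], [-0.3, 0.9], [-0.5, -1.0], [-0.3, 0.0], [-0.7, -0.1], [-0.3, 1.2], [-0.5, -0.2], [-0.0, 0.6], [-0.8, 0.3], [-0.3, 0.7], [-0.7, -0.9], [-0.8, -0.1], [0.6, -0.7], [-0.1, 0.5], [-0.9, -0.7], [-0.7, -1.6], [-1.0, -2.5], [0.3, -2.0], [-0.7, -2.4], [-0.7, -2.8], [-0.6, -4.1], [-0.3, -4.4], [-4.0, -1.8]]
A [ 0.6267 -0.0059  0.1255] top px [322.2222 196.758 ]
B [0.6226 0.081  0.1255] top px [282.8509 199.2339]
C [0.5453 0.1209 0.1255] top px [265.0867 234.4483]
D [0.4721 0.0739 0.1255] top px [286.8994 267.4511]
E [ 0.4762 -0.013   0.1255] top px [326.6041 264.9282]
```

Run:
```python
from h import *
import fit
st(); im,c=look("w7"); st()
A=cv2.imread("pics/w6.png")
print(cv2.phaseCorrelate(*[np.float32(cv2.cvtColor(x[130:290,180:470],cv2.COLOR_BGR2GRAY)) for x in(A,im)]))
a=cam("w6");print(proj(c,[.55,.03,.1])-proj(a,[.55,.03,.1]))
t=viewer.camera("top");cv2.imwrite("pics/top1.png",t);T=par("top")
for th in("pinA_grip","tray","tape"): print([(x["position"],x["score"]) for x in finder.find_in("top",th)])
# wooden handle tops in top view near predictions
for n,P in dict(A=(324.9,197.7),B=(285.6,200.1),C=(268,235.3),E=(328.7,265.3)).items(): print(n,onz(T,*P,.123), onz(T,*P,.123)-np.array(fit.W([.5501,.034,.0494,0],(87*np.cos(np.radians(dict(A=-30,B=30,C=90,E=210)[n])),87*np.sin(np.radians(dict(A=-30,B=30,C=90,E=210)[n])),123))))
```

```text
t10.80 [ 0.4985 -0.0211  0.4926] yaw -176.33 tilt 0.02 F [ 0.3  0.4 -0.2] w 1.001 g 0.0
t10.85 [ 0.4985 -0.0213  0.4926] yaw -176.36 tilt 0.02 F [-0.7  0.4 -0.8] w 1.001 g 0.0
((-0.34510281672902465, -0.3696812240218037), 1.0267355000972749)
[ 0.4266 -0.3291]
[([0.6246, -0.0047, 0.1192], 0.64), ([0.7736, 0.1593, 0.0417], 0.55)]
[([0.462, -0.3415, 0.0028], 0.97)]
[([0.6481, 0.1255, 0.0665], 0.68), ([0.5771, 0.0709, 0.0406], 0.44)]
A [ 0.6249 -0.0118  0.123 ] [-0.0026 -0.006   0.    ]
B [0.621  0.0751 0.123 ] [-0.0022 -0.006   0.    ]
C [0.5435 0.1147 0.123 ] [-0.0023 -0.0062  0.    ]
E [ 0.4754 -0.0176  0.123 ] [-0.0016 -0.0045  0.    ]
```

>>> arm_command --plan '[{"dp": [-43,2,0],"spin": 0.016},{"dp": [-43,2,0],"spin": 0},{"dp": [-42,2,30],"spin": 0},{"dp": [0,0,45],"spin": 0},{"dp": [0,0,45],"spin": 0}]' --grip -0.3

```text
clock: 11.55
position: [0.6081, -0.0109, 0.3749]
ee_rot: [-0.027, 1.0, 0.002, 0.002]
ft_force: [-0.0, 0.3, -0.7]
grip_width: 0.651
grasp_force: 0.0
```

>>> arm_command --plan '[{"dp": [0,0,40],"spin": 0},{"dp": [0,0,20],"spin": 0},{"dp": [0,0,0],"spin": 0},{"dp": [0,0,0],"spin": 0}]'

```text
clock: 11.95
position: [0.6077, -0.0122, 0.3176]
ee_rot: [-0.026, 1.0, 0.001, 0.002]
ft_force: [0.7, 0.6, 0.1]
grip_width: 0.655
grasp_force: 0.0
```

Run:
```python
from h import *
go([.6263,-.0094,.30],-177.3); im,c=look("w8"); print(manip.get_obs()["joint_pos"])
for x in finder.find_in("wrist","pinA_grip"): print(x, proj(c,x["position"]))
for z in(.102,.123): print(proj(c,[.6263,-.0094,z]))
cv2.imwrite("pics/d8.png",im[150:450,130:530])
```

```text
t11.95 [ 0.6077 -0.0122  0.3176] yaw -177.05 tilt 0.28 F [0.7 0.6 0.1] w 0.655 g 0.0
d tool mm [-18.6   1.8  17.7] spin 0.004
[ 0.7724  0.6274 -1.1448  1.5755  0.5841  1.3158  1.1731]
{'position': [0.6153, -0.0058, 0.1162], 'score': 0.83} [329.0081 285.3985]
{'position': [0.5416, -0.0358, 0.0556], 'score': 0.17} [286.14   136.2668]
[321.0547 292.4511]
[321.1339 310.1028]
```

View pics/d8.png

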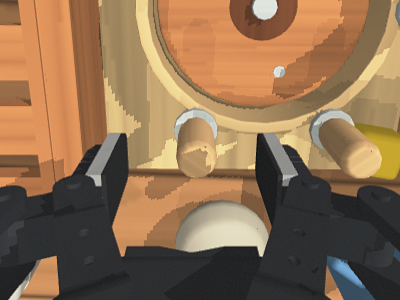

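The pin's handle top is at (197,163) in the crop (full image (327,313)), about 3 mm to the right of the fingers' middle. That agrees with the w6 board fit (0.550, 0.034, 2.83°), so I'll use that fit.

>>> arm_command --plan '[{"dp": [-20,5,0],"spin": 0.002},{"dp": [0,0,20],"spin": 0},{"dp": [0,0,20],"spin": 0},{"dp": [0,0,18],"spin": 0},{"dp": [0,0,0],"spin": 0}]'

```text
clock: 12.55
position: [0.627, -0.0065, 0.2574]
ee_rot: [-0.025, 1.0, 0.001, 0.001]
ft_force: [0.0, -0.3, -0.1]
grip_width: 0.653
grasp_force: 0.0
```

Run:
```python
from h import *
go([.6275,-.006,.259],-177.17)
```

```text
t12.55 [ 0.627  -0.0065  0.2574] yaw -177.18 tilt 0.15 F [ 0.  -0.3 -0.1] w 0.653 g 0.0
d tool mm [-0.5  0.5 -1.6] spin -0.0
```

>>> arm_command --plan '[{"dp": [0,0,-1],"spin": 0},{"dp": [0,0,0],"spin": 0},{"dp": [0,0,0],"spin": 0},{"dp": [0,0,0],"spin": 0},{"dp": [0,0,0],"spin": 0}]' --grip 1 --newtons 40

```text
clock: 13.05
position: [0.6279, -0.0063, 0.2613]
ee_rot: [-0.024, 1.0, 0.001, 0.003]
ft_force: [0.2, -1.8, 6.3]
grip_width: 0.245
grasp_force: 38.9
```

Run:
```python
from h import *
go([.6275,-.006,.259],-177.17)
```

```text
t13.05 [ 0.6279 -0.0063  0.2613] yaw -177.20 tilt 0.35 F [ 0.2 -1.8  6.3] w 0.245 g 38.9
d tool mm [0.4 0.4 2.3] spin -0.0
```

Gripped and well centred (lateral force 1.8 N). Lift and carry to notch 4.

>>> arm_command --plan '[{"dp": [0,0,-15],"spin": 0},{"dp": [0,0,-30],"spin": 0},{"dp": [0,0,-45],"spin": 0},{"dp": [0,0,-45],"spin": 0},{"dp": [0,0,0],"spin": 0}]'

```text
clock: 13.55
position: [0.6275, -0.005, 0.4023]
ee_rot: [-0.025, 1.0, 0.002, 0.006]
ft_force: [0.0, 1.0, -0.9]
grip_width: 0.242
grasp_force: 39.4
```

>>> arm_command --plan '[{"dp": [-4,-38,0],"spin": 0},{"dp": [-4,-38,0],"spin": 0},{"dp": [-4,-38,0],"spin": 0},{"dp": [-3,-37,0],"spin": 0},{"dp": [0,0,0],"spin": 0}]'

```text
clock: 14.05
position: [0.6493, -0.1634, 0.3941]
ee_rot: [-0.02, 1.0, 0.0, 0.001]
ft_force: [-1.7, -0.6, -0.4]
grip_width: 0.247
grasp_force: 39.4
```

```bash
cat >> fit.py <<'E'
BP=[.5501,.034,np.radians(2.83),0]
def tgt(bx,by,hz): # flange position for handle at board (bx,by), handle centre hz mm (grasp as with pin A, 2.3 mm above)
    P=np.array(W(BP,(bx,by,hz))); P[2]+=.1573+.002; return P
E
python3 - <<'E'
from fit import *
# gripped at .6279,-.0063,.2613 when nominal bore A
off=np.array([.6279,-.0063])-np.array(W(BP,(75.34,-43.5,0))[:2]); print("off",off)
P=tgt(90,-195,131);P[:2]+=off; go(P,-177.17); print(manip.get_obs()["joint_pos"])
E
```

```text
off [ 0.0004 -0.0006]
t14.05 [ 0.6493 -0.1634  0.3941] yaw -177.67 tilt 0.17 F [-1.7 -0.6 -0.4] w 0.247 g 39.4
d tool mm [ -0.7   6.4 103.8] spin -0.009
[ 0.8703  0.6776 -1.1092  1.3025  0.597   1.5051  1.4366]
```

>>> arm_command --plan '[{"dp": [0,6,30],"spin": -0.009},{"dp": [0,0,45],"spin": 0},{"dp": [0,0,25],"spin": 0},{"dp": [0,0,0],"spin": 0},{"dp": [0,0,0],"spin": 0}]'

```text
clock: 14.55
position: [0.6496, -0.1499, 0.2958]
ee_rot: [-0.029, 1.0, 0.001, 0.002]
ft_force: [-0.2, -0.1, -0.9]
grip_width: 0.242
grasp_force: 39.4
```

Run:
```python
from fit import *
off=np.array([.0004,-.0006])
P=tgt(90,-195,131);P[:2]+=off; go(P,-177.17); P=tgt(90,-143,131);P[:2]+=off; go(P)
im,c=look("w9")
for n in(3,4): print(proj(c,W(BP,((-90,-45,0,45,90)[n],-168,100))))
```

```text
t14.55 [ 0.6496 -0.1499  0.2958] yaw -176.63 tilt 0.30 F [-0.2 -0.1 -0.9] w 0.242 g 39.4
d tool mm [ 0.  -7.1  5.5] spin 0.009
t14.55 [ 0.6496 -0.1499  0.2958] yaw -176.63 tilt 0.30 F [-0.2 -0.1 -0.9] w 0.242 g 39.4
d tool mm [-0.5 44.9  5.7] [362.1872 186.0742]
[358.4153 275.0259]
```

View pics/w9.png

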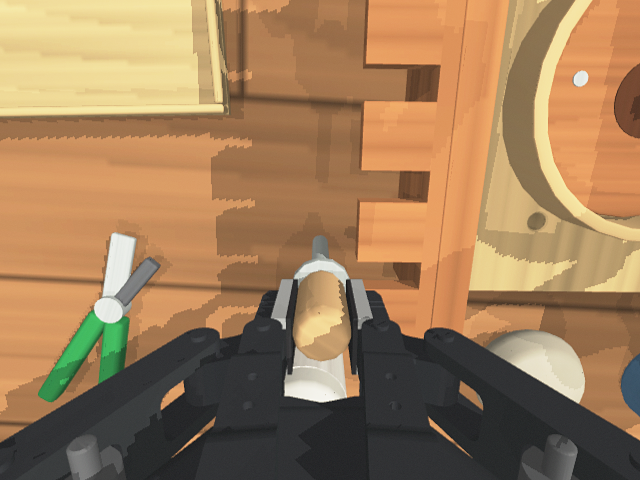

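The pin hangs straight in the gripper, collar about (321,272). Notch 4's mouth is at rows 262–290, column 359, in line with it. Sliding in.

>>> arm_command --plan '[{"dp": [0,0,2],"spin": 0.009},{"dp": [0,15,0],"spin": 0},{"dp": [0,15,0],"spin": 0},{"dp": [0,15,0],"spin": 0},{"dp": [0,0,0],"spin": 0}]'

```text
clock: 15.1
position: [0.6472, -0.1035, 0.2934]
ee_rot: [-0.026, 1.0, -0.0, 0.002]
ft_force: [0.1, -2.3, -0.1]
grip_width: 0.243
grasp_force: 41.1
```

Run:
```python
from fit import *
off=np.array([.0004,-.0006])
P=tgt(90,-143,126);P[:2]+=off; go(P,-177.17)
```

```text
t15.10 [ 0.6472 -0.1035  0.2934] yaw -177.05 tilt 0.26 F [ 0.1 -2.3 -0.1] w 0.243 g 41.1
d tool mm [-0.2 -1.5  8.1] spin 0.002
```

>>> arm_command --plan '[{"dp": [0,-2,3],"spin": 0},{"dp": [0,0,3],"spin": 0},{"dp": [0,0,2],"spin": 0},{"dp": [0,0,0],"spin": 0}]'

```text
clock: 15.5
position: [0.6474, -0.1068, 0.2857]
ee_rot: [-0.025, 1.0, 0.001, 0.002]
ft_force: [-4.3, -0.7, 9.8]
grip_width: 0.247
grasp_force: 40.9
```

Run:
```python
from fit import *
off=np.array([.0004,-.0006])
P=tgt(90,-143,126);P[:2]+=off; go(P,-177.17)
```

```text
t15.50 [ 0.6474 -0.1068  0.2857] yaw -177.16 tilt 0.27 F [-4.3 -0.7  9.8] w 0.247 g 40.9
d tool mm [-0.2  1.9  0.4] spin 0.0
```

>>> arm_command --plan '[{"dp": [0,0,0],"spin": 0},{"dp": [0,0,0],"spin": 0},{"dp": [0,0,0],"spin": 0},{"dp": [0,0,0],"spin": 0}]' --grip -0.3

```text
clock: 15.9
position: [0.6473, -0.1073, 0.2845]
ee_rot: [-0.025, 1.0, 0.001, 0.002]
ft_force: [-1.2, -0.4, -0.3]
grip_width: 0.652
grasp_force: 0.0
```

>>> arm_command --plan '[{"dp": [0,0,-20],"spin": 0},{"dp": [0,0,-40],"spin": 0},{"dp": [0,0,-40],"spin": 0},{"dp": [40,24,0],"spin": 0},{"dp": [40,24,0],"spin": 0}]'

```text
clock: 16.4
position: [0.5645, -0.0629, 0.3855]
ee_rot: [-0.024, 1.0, 0.002, 0.003]
ft_force: [-0.8, 1.1, 1.2]
grip_width: 0.651
grasp_force: 0.0
```

>>> arm_command --plan '[{"dp": [40,24,0],"spin": 0},{"dp": [40,24,0],"spin": 0},{"dp": [5,4,0],"spin": 0},{"dp": [0,0,0],"spin": 0},{"dp": [0,0,0],"spin": 0}]'

```text
clock: 16.9
position: [0.4779, -0.0167, 0.3847]
ee_rot: [-0.024, 1.0, 0.001, 0.002]
ft_force: [0.1, 0.0, 0.5]
grip_width: 0.652
grasp_force: 0.0
```

Run:
```python
from fit import *
P=np.array(W(BP,(-75.34,-43.5,0))); P[2]=.2613; go(P,-177.17); print(manip.get_obs()["joint_pos"])
im,c=look("w10"); 
for X in((90,-143,126),): print(proj(c,W(BP,X)))
print("E top",proj(c,W(BP,(-75.34,-43.5,123))))
viewer.camera("top") ; viewer.camera("scene")
for cm in("scene","wrist","top"):
  for x in finder.find_in(cm,"pinA_grip"): print(cm,x)
```

```text
t16.90 [ 0.4779 -0.0167  0.3847] yaw -177.24 tilt 0.30 F [0.1 0.  0.5] w 0.652 g 0.0
d tool mm [  1.3   3.4 123.4] spin -0.001
[ 1.2354  0.2512 -1.422   1.8155  0.2575  1.2919  1.366 ]
[199.583  436.0465]
E top [323.3897 237.9469]
scene {'position': [0.5708, 0.0273, 0.0662], 'score': 0.7}
scene {'position': [0.6526, -0.0986, 0.1249], 'score': 0.57}
wrist {'position': [0.6349, -0.1115, 0.1402], 'score': 0.63}
top {'position': [0.6403, -0.107, 0.1417], 'score': 0.52}
top {'position': [0.5891, 0.0384, 0.0412], 'score': 0.31}
```

Pin A reads in its notch. Now pin E.

>>> arm_command --plan '[{"dp": [1,3,40],"spin": 0},{"dp": [0,0,40],"spin": 0},{"dp": [0,0,25],"spin": 0},{"dp": [0,0,18],"spin": 0},{"dp": [0,0,0],"spin": 0}]'

```text
clock: 17.7
position: [0.4759, -0.0125, 0.2593]
ee_rot: [-0.025, 1.0, 0.002, -0.0]
ft_force: [-0.6, -0.1, 1.1]
grip_width: 0.652
grasp_force: 0.0
```

Run:
```python
from fit import *
P=np.array(W(BP,(-75.34,-43.5,0))); P[2]=.2613; go(P,-177.17)
```

```text
t17.70 [ 0.4759 -0.0125  0.2593] yaw -177.12 tilt 0.24 F [-0.6 -0.1  1.1] w 0.652 g 0.0
d tool mm [-1.1 -0.8 -2. ] spin 0.001
```

>>> arm_command --plan '[{"dp": [-1,-1,-2],"spin": 0},{"dp": [0,0,0],"spin": 0},{"dp": [0,0,0],"spin": 0},{"dp": [0,0,0],"spin": 0},{"dp": [0,0,0],"spin": 0}]' --grip 1 --newtons 40

```text
clock: 18.2
position: [0.4782, -0.0137, 0.2644]
ee_rot: [-0.024, 1.0, 0.001, 0.003]
ft_force: [0.3, -1.2, 6.3]
grip_width: 0.242
grasp_force: 39.1
```

Run:
```python
from fit import *
P=np.array(W(BP,(-75.34,-43.5,0))); P[2]=.2613; go(P,-177.17)
```

```text
t18.20 [ 0.4782 -0.0137  0.2644] yaw -177.19 tilt 0.35 F [ 0.3 -1.2  6.3] w 0.242 g 39.1
d tool mm [1.2 0.5 3.1] spin -0.0
```

>>> arm_command --plan '[{"dp": [0,0,-15],"spin": 0},{"dp": [0,0,-30],"spin": 0},{"dp": [0,0,-45],"spin": 0},{"dp": [0,0,-45],"spin": 0},{"dp": [0,0,0],"spin": 0}]'

```text
clock: 18.7
position: [0.4783, -0.0126, 0.404]
ee_rot: [-0.025, 1.0, 0.0, 0.005]
ft_force: [0.2, -0.1, -1.4]
grip_width: 0.245
grasp_force: 39.5
```

>>> arm_command --plan '[{"dp": [4,-38,0],"spin": 0},{"dp": [4,-38,0],"spin": 0},{"dp": [4,-38,0],"spin": 0},{"dp": [3,-37,0],"spin": 0},{"dp": [0,0,0],"spin": 0}]'

```text
clock: 19.2
position: [0.4685, -0.171, 0.3978]
ee_rot: [-0.021, 1.0, 0.001, 0.001]
ft_force: [-2.0, -0.7, -0.8]
grip_width: 0.241
grasp_force: 39.5
```

>>> arm_command --plan '[{"dp": [0,0,30],"spin": 0},{"dp": [0,0,40],"spin": 0},{"dp": [0,0,20],"spin": 0},{"dp": [0,0,0],"spin": 0},{"dp": [0,0,0],"spin": 0}]'

```text
clock: 19.7
position: [0.4701, -0.1648, 0.3089]
ee_rot: [-0.025, 1.0, 0.001, 0.002]
ft_force: [-0.5, 0.3, 0.6]
grip_width: 0.245
grasp_force: 39.5
```

```bash
cat >> fit.py <<'E'
def park(g,bore,nx,hz,by=-143):
    "flange target so that pin gripped at g (flange pos, pin in bore) is at notch"
    t=np.radians(bore); d=np.array(W(BP,(nx,by,hz)))-np.array(W(BP,(87*np.cos(t),87*np.sin(t),102)))
    return go(np.array(g)+d,-177.17)
E
python3 - <<'E'
from fit import *
g=[.4782,-.0137,.2644]
park(g,210,-90,131,-195);park(g,210,-90,131); print(manip.get_obs()["joint_pos"])
E
```

```text
t19.70 [ 0.4701 -0.1648  0.3089] yaw -177.12 tilt 0.28 F [-0.5  0.3  0.6] w 0.245 g 39.5
d tool mm [-0.8 -1.1 15.5] spin 0.001
t19.70 [ 0.4701 -0.1648  0.3089] yaw -177.12 tilt 0.28 F [-0.5  0.3  0.6] w 0.245 g 39.5
d tool mm [-0.8 50.9 15.7] spin 0.001
[ 1.3289  0.3864 -1.252   1.8641  0.3947  1.1758  1.564 ]
```

>>> arm_command --plan '[{"dp": [-1,0,14],"spin": 0},{"dp": [0,0,0],"spin": 0},{"dp": [0,16,0],"spin": 0},{"dp": [0,16,0],"spin": 0},{"dp": [0,0,0],"spin": 0}]'

```text
clock: 20.2
position: [0.4694, -0.1297, 0.2945]
ee_rot: [-0.027, 1.0, 0.001, 0.002]
ft_force: [0.9, -0.2, -0.6]
grip_width: 0.246
grasp_force: 39.5
```

Run:
```python
from fit import *
park([.4782,-.0137,.2644],210,-90,126)
```

```text
t20.20 [ 0.4694 -0.1297  0.2945] yaw -176.93 tilt 0.27 F [ 0.9 -0.2 -0.6] w 0.246 g 39.5
d tool mm [ 0.1 15.9  6.2] spin 0.004
```

>>> arm_command --plan '[{"dp": [0,14,0],"spin": 0.003},{"dp": [0,0,3],"spin": 0},{"dp": [0,0,3],"spin": 0},{"dp": [0,0,1],"spin": 0},{"dp": [0,0,0],"spin": 0}]'

```text
clock: 20.7
position: [0.4693, -0.119, 0.2885]
ee_rot: [-0.023, 1.0, 0.001, 0.002]
ft_force: [-10.2, 3.4, 25.9]
grip_width: 0.244
grasp_force: 42.7
```

Run:
```python
from fit import *
park([.4782,-.0137,.2644],210,-90,126)
```

```text
t20.70 [ 0.4693 -0.119   0.2885] yaw -177.36 tilt 0.23 F [-10.2   3.4  25.9] w 0.244 g 42.7
d tool mm [0.5 5.3 0.1] spin -0.003
```

>>> arm_command --plan '[{"dp": [0,0,-3],"spin": 0},{"dp": [0,3,0],"spin": 0},{"dp": [0,0,0],"spin": 0},{"dp": [0,0,2],"spin": 0},{"dp": [0,0,0],"spin": 0}]'

```text
clock: 21.2
position: [0.4687, -0.1161, 0.2886]
ee_rot: [-0.023, 1.0, 0.001, 0.002]
ft_force: [-6.2, 0.1, 14.8]
grip_width: 0.246
grasp_force: 41.3
```

Run:
```python
from fit import *
park([.4782,-.0137,.2644],210,-90,126)
```

```text
t21.20 [ 0.4687 -0.1161  0.2886] yaw -177.34 tilt 0.21 F [-6.2  0.1 14.8] w 0.246 g 41.3
d tool mm [0.1 2.3 0.2] spin -0.003
```

>>> arm_command --plan '[{"dp": [0,0,0],"spin": 0},{"dp": [0,0,0],"spin": 0},{"dp": [0,0,0],"spin": 0},{"dp": [0,0,0],"spin": 0}]' --grip -0.3

```text
clock: 21.6
position: [0.4685, -0.1162, 0.2879]
ee_rot: [-0.023, 1.0, 0.001, 0.002]
ft_force: [-0.7, 0.2, 0.1]
grip_width: 0.653
grasp_force: 0.0
```

>>> arm_command --plan '[{"dp": [0,0,-20],"spin": 0},{"dp": [0,0,-40],"spin": 0},{"dp": [0,0,-40],"spin": 0},{"dp": [-15,39,0],"spin": 0},{"dp": [-15,39,0],"spin": 0}]'

```text
clock: 22.1
position: [0.4949, -0.0389, 0.3893]
ee_rot: [-0.02, 1.0, 0.0, 0.003]
ft_force: [-0.3, 0.2, -0.7]
grip_width: 0.652
grasp_force: 0.0
```

>>> arm_command --plan '[{"dp": [-15,39,0],"spin": 0},{"dp": [-15,39,0],"spin": 0},{"dp": [-15,39,0],"spin": 0},{"dp": [-15,37,0],"spin": 0},{"dp": [0,0,0],"spin": 0}]'

```text
clock: 22.6
position: [0.5466, 0.1264, 0.389]
ee_rot: [-0.028, 1.0, 0.003, 0.002]
ft_force: [0.1, 0.7, 0.8]
grip_width: 0.649
grasp_force: 0.0
```

>>> arm_command --plan '[{"dp": [0,0,0],"spin": 0},{"dp": [0,0,0],"spin": 0}]'

```text
clock: 22.8
position: [0.5475, 0.1184, 0.3886]
ee_rot: [-0.023, 1.0, 0.001, 0.002]
ft_force: [-0.3, -0.3, 0.1]
grip_width: 0.65
grasp_force: 0.0
```

Run:
```python
from fit import *
P=np.array(W(BP,(0,87,0))); P[2]=.262; go(P,-177.17); print(manip.get_obs()["joint_pos"])
viewer.camera("top") ; viewer.camera("scene")
for cm in("scene","top"):
  for x in finder.find_in(cm,"pinA_grip"): print(cm,x)
```

```text
t22.80 [0.5475 0.1184 0.3886] yaw -177.42 tilt 0.21 F [-0.3 -0.3  0.1] w 0.650 g 0.0
d tool mm [  2.    2.3 126.6] spin -0.004
[ 0.664   0.4545 -1.2217  1.6156  0.434   1.3757  1.0061]
scene {'position': [0.6509, -0.0966, 0.1264], 'score': 0.51}
```

>>> arm_command --plan '[{"dp": [2,2,40],"spin": -0.004},{"dp": [0,0,40],"spin": 0},{"dp": [0,0,26],"spin": 0},{"dp": [0,0,18],"spin": 0},{"dp": [0,0,0],"spin": 0}]'

```text
clock: 23.5
position: [0.5452, 0.1208, 0.2631]
ee_rot: [-0.025, 1.0, 0.001, 0.0]
ft_force: [-0.1, -0.2, 0.3]
grip_width: 0.655
grasp_force: 0.0
```

Run:
```python
from fit import *
P=np.array(W(BP,(0,87,0))); P[2]=.262; go(P,-177.17)
```

```text
t23.50 [0.5452 0.1208 0.2631] yaw -177.17 tilt 0.12 F [-0.1 -0.2  0.3] w 0.655 g 0.0
d tool mm [-0.6  0.1  1.1] spin 0.0
```

>>> arm_command --plan '[{"dp": [-0.5,0,0],"spin": 0},{"dp": [0,0,0],"spin": 0},{"dp": [0,0,0],"spin": 0},{"dp": [0,0,0],"spin": 0},{"dp": [0,0,0],"spin": 0}]' --grip 1 --newtons 40

```text
clock: 24.0
position: [0.5469, 0.1214, 0.2664]
ee_rot: [-0.025, 1.0, 0.001, 0.003]
ft_force: [-0.8, -3.4, 6.9]
grip_width: 0.244
grasp_force: 38.8
```

>>> arm_command --plan '[{"dp": [0,0,-15],"spin": 0},{"dp": [0,0,-30],"spin": 0},{"dp": [0,0,-45],"spin": 0},{"dp": [0,0,-45],"spin": 0},{"dp": [0,0,0],"spin": 0}]'

```text
clock: 24.5
position: [0.5462, 0.1231, 0.4067]
ee_rot: [-0.026, 1.0, 0.002, 0.006]
ft_force: [1.2, 1.3, -1.9]
grip_width: 0.247
grasp_force: 39.3
```

>>> arm_command --plan '[{"dp": [6,-40,0],"spin": 0},{"dp": [6,-40,0],"spin": 0},{"dp": [6,-40,0],"spin": 0},{"dp": [6,-40,0],"spin": 0},{"dp": [7,-40,0],"spin": 0}]'

```text
clock: 25.0
position: [0.5243, -0.0811, 0.3998]
ee_rot: [-0.025, 1.0, 0.001, 0.002]
ft_force: [0.5, -0.1, -1.6]
grip_width: 0.245
grasp_force: 39.3
```

>>> arm_command --plan '[{"dp": [7,-40,0],"spin": 0},{"dp": [7,-42,0],"spin": 0},{"dp": [0,0,0],"spin": 0},{"dp": [0,0,0],"spin": 0},{"dp": [0,0,0],"spin": 0}]'

```text
clock: 25.5
position: [0.5151, -0.1611, 0.3995]
ee_rot: [-0.026, 1.0, 0.001, 0.002]
ft_force: [0.3, 0.2, -1.8]
grip_width: 0.244
grasp_force: 39.3
```

Run:
```python
from fit import *
park([.5469,.1214,.2664],90,-45,131,-195);print(manip.get_obs()["joint_pos"])
```

```text
t25.50 [ 0.5151 -0.1611  0.3995] yaw -177.01 tilt 0.28 F [ 0.3  0.2 -1.8] w 0.244 g 39.3
d tool mm [ -0.3  -1.6 104.1] spin 0.003
[ 1.2441  0.3954 -1.2561  1.6509  0.38    1.3727  1.5585]
```

>>> arm_command --plan '[{"dp": [0,0,40],"spin": 0.003},{"dp": [0,0,40],"spin": 0},{"dp": [0,0,22],"spin": 0},{"dp": [0,0,0],"spin": 0},{"dp": [0,0,0],"spin": 0}]'

```text
clock: 26.0
position: [0.5158, -0.161, 0.2981]
ee_rot: [-0.025, 1.0, 0.001, 0.002]
ft_force: [0.8, -0.7, -0.8]
grip_width: 0.246
grasp_force: 39.3
```

Run:
```python
from fit import *
park([.5469,.1214,.2664],90,-45,130,-195);st();im,c=look("w11")
print(proj(c,W(BP,(-45,-168,100))))
cv2.imwrite("pics/d11.png",im[100:400,150:550])
```

```text
t26.00 [ 0.5158 -0.161   0.2981] yaw -177.16 tilt 0.30 F [ 0.8 -0.7 -0.8] w 0.246 g 39.3
d tool mm [ 0.  -1.5  3.7] spin 0.0
t26.00 [ 0.5158 -0.161   0.2981] yaw -177.16 tilt 0.30 F [ 0.8 -0.7 -0.8] w 0.246 g 39.3
[367.6794 271.8625]
```

View pics/d11.png

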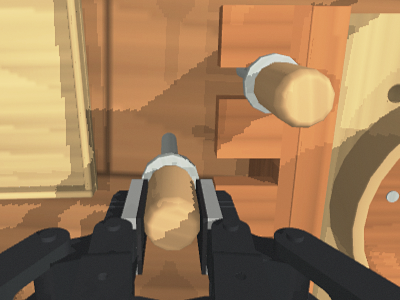

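Pin E hangs in notch 0 (crop (285,88)). Pin C's collar (171,168) lines up with notch 1 (rows 158–185). Sliding in.

>>> arm_command --plan '[{"dp": [0,16,0],"spin": 0},{"dp": [0,16,0],"spin": 0},{"dp": [0,15,0],"spin": 0},{"dp": [0,0,0],"spin": 0},{"dp": [0,0,3],"spin": 0}]'

```text
clock: 26.55
position: [0.5133, -0.1147, 0.2946]
ee_rot: [-0.024, 1.0, 0.001, 0.002]
ft_force: [-0.0, -0.3, -1.1]
grip_width: 0.244
grasp_force: 39.5
```

Run:
```python
from fit import *
park([.5469,.1214,.2664],90,-45,126)
```

```text
t26.55 [ 0.5133 -0.1147  0.2946] yaw -177.21 tilt 0.27 F [-0.  -0.3 -1.1] w 0.244 g 39.5
d tool mm [-0.2  4.2  4.2] spin -0.001
```

>>> arm_command --plan '[{"dp": [0,2,0],"spin": 0},{"dp": [0,0,3],"spin": 0},{"dp": [0,0,2],"spin": 0},{"dp": [0,0,0],"spin": 0}]'

```text
clock: 26.95
position: [0.5134, -0.1137, 0.2906]
ee_rot: [-0.023, 1.0, 0.001, 0.002]
ft_force: [-7.9, -1.5, 19.5]
grip_width: 0.242
grasp_force: 40.8
```

>>> arm_command --plan '[{"dp": [0,0,0],"spin": 0},{"dp": [0,0,0],"spin": 0},{"dp": [0,0,0],"spin": 0},{"dp": [0,0,0],"spin": 0}]' --grip -0.3

```text
clock: 27.35
position: [0.513, -0.1134, 0.289]
ee_rot: [-0.024, 1.0, 0.001, 0.002]
ft_force: [-0.7, 0.1, 0.1]
grip_width: 0.647
grasp_force: 0.0
```

>>> arm_command --plan '[{"dp": [0,0,-20],"spin": 0},{"dp": [0,0,-40],"spin": 0},{"dp": [0,0,-40],"spin": 0},{"dp": [-30,46,0],"spin": 0},{"dp": [-25,38,0],"spin": 0}]'

```text
clock: 27.85
position: [0.5619, -0.0334, 0.3906]
ee_rot: [-0.02, 1.0, 0.001, 0.003]
ft_force: [0.6, -0.1, 1.2]
grip_width: 0.657
grasp_force: 0.0
```

>>> arm_command --plan '[{"dp": [-25,38,0],"spin": 0},{"dp": [-25,38,0],"spin": 0},{"dp": [-15,28,0],"spin": 0},{"dp": [0,0,0],"spin": 0},{"dp": [0,0,0],"spin": 0}]'

```text
clock: 28.35
position: [0.6211, 0.0766, 0.3896]
ee_rot: [-0.025, 1.0, 0.001, 0.002]
ft_force: [0.6, -0.7, -0.4]
grip_width: 0.652
grasp_force: 0.0
```

Run:
```python
from fit import *
P=np.array(W(BP,(75.34,43.5,0))); P[2]=.262; go(P,-177.17);print(manip.get_obs()["joint_pos"])
```

```text
t28.35 [0.6211 0.0766 0.3896] yaw -177.18 tilt 0.24 F [ 0.6 -0.7 -0.4] w 0.652 g 0.0
d tool mm [ -1.9   4.1 127.7] spin -0.0
[ 0.5897  0.5882 -1.1345  1.4388  0.5305  1.4436  1.0778]
```

>>> arm_command --plan '[{"dp": [-2,4,40],"spin": 0},{"dp": [0,0,40],"spin": 0},{"dp": [0,0,26],"spin": 0},{"dp": [0,0,20],"spin": 0},{"dp": [0,0,0],"spin": 0}]'

```text
clock: 28.85
position: [0.6226, 0.0776, 0.2613]
ee_rot: [-0.023, 1.0, 0.001, -0.0]
ft_force: [0.2, -0.3, 0.3]
grip_width: 0.648
grasp_force: 0.0
```

Run:
```python
from fit import *
P=np.array(W(BP,(75.34,43.5,0))); P[2]=.262; go(P,-177.17)
```

```text
t28.85 [0.6226 0.0776 0.2613] yaw -177.42 tilt 0.07 F [ 0.2 -0.3  0.3] w 0.648 g 0.0
d tool mm [-0.7  3.5 -0.7] spin -0.004
```

>>> arm_command --plan '[{"dp": [0,0,-1],"spin": 0},{"dp": [0,0,0],"spin": 0}]'

```text
clock: 29.05
position: [0.6239, 0.0796, 0.2668]
ee_rot: [-0.023, 1.0, 0.001, 0.003]
ft_force: [-0.2, -0.7, 0.1]
grip_width: 0.651
grasp_force: 0.0
```

Run:
```python
from fit import *
P=np.array(W(BP,(75.34,43.5,0))); P[2]=.262; go(P,-177.17)
```

```text
t29.05 [0.6239 0.0796 0.2668] yaw -177.34 tilt 0.36 F [-0.2 -0.7  0.1] w 0.651 g 0.0
d tool mm [0.6 1.6 4.8] spin -0.003
```

>>> arm_command --plan '[{"dp": [0,1.5,3],"spin": -0.003},{"dp": [0,0,0],"spin": 0},{"dp": [0,0,0],"spin": 0}]'

```text
clock: 29.35
position: [0.6234, 0.0817, 0.2624]
ee_rot: [-0.025, 1.0, 0.001, 0.002]
ft_force: [0.5, -0.1, 0.9]
grip_width: 0.649
grasp_force: 0.0
```

>>> arm_command --plan '[{"dp": [0,0,0],"spin": 0},{"dp": [0,0,0],"spin": 0},{"dp": [0,0,0],"spin": 0},{"dp": [0,0,0],"spin": 0},{"dp": [0,0,0],"spin": 0}]' --grip 1 --newtons 40

```text
clock: 29.85
position: [0.6235, 0.0811, 0.2622]
ee_rot: [-0.025, 1.0, 0.001, 0.002]
ft_force: [-0.1, -4.1, 3.5]
grip_width: 0.245
grasp_force: 39.0
```

>>> arm_command --plan '[{"dp": [0,0,-15],"spin": 0},{"dp": [0,0,-30],"spin": 0},{"dp": [0,0,-45],"spin": 0},{"dp": [0,0,-45],"spin": 0},{"dp": [0,0,0],"spin": 0}]'

```text
clock: 30.35
position: [0.6232, 0.0833, 0.4045]
ee_rot: [-0.026, 1.0, 0.003, 0.006]
ft_force: [1.1, -0.0, -1.9]
grip_width: 0.248
grasp_force: 39.1
```

>>> arm_command --plan '[{"dp": [6,-40,0],"spin": 0},{"dp": [6,-40,0],"spin": 0},{"dp": [6,-40,0],"spin": 0},{"dp": [6,-40,0],"spin": 0},{"dp": [6,-40,0],"spin": 0}]'

```text
clock: 30.85
position: [0.6025, -0.1209, 0.3971]
ee_rot: [-0.026, 1.0, 0.001, 0.002]
ft_force: [1.4, -1.1, -0.9]
grip_width: 0.248
grasp_force: 39.2
```

>>> arm_command --plan '[{"dp": [0,-38,0],"spin": 0},{"dp": [0,0,0],"spin": 0},{"dp": [0,0,35],"spin": 0},{"dp": [0,0,40],"spin": 0},{"dp": [0,0,0],"spin": 0}]'

```text
clock: 31.35
position: [0.6037, -0.1574, 0.3171]
ee_rot: [-0.026, 1.0, 0.002, -0.002]
ft_force: [-1.1, -0.4, -0.8]
grip_width: 0.25
grasp_force: 39.3
```

Run:
```python
from fit import *
park([.6235,.0811,.2622],30,45,131,-195);print(manip.get_obs()["joint_pos"])
```

```text
t31.35 [ 0.6037 -0.1574  0.3171] yaw -177.05 tilt 0.33 F [-1.1 -0.4 -0.8] w 0.250 g 39.3
d tool mm [-1.3 -1.4 25.9] spin 0.002
[ 0.9537  0.6398 -1.09    1.5292  0.5718  1.3281  1.4263]
```

>>> arm_command --plan '[{"dp": [-1,0,22],"spin": 0.002},{"dp": [0,0,0],"spin": 0},{"dp": [0,0,0],"spin": 0}]'

```text
clock: 31.65
position: [0.6066, -0.1572, 0.3013]
ee_rot: [-0.025, 1.0, 0.001, 0.002]
ft_force: [0.3, 0.4, -0.3]
grip_width: 0.243
grasp_force: 39.3
```

Run:
```python
from fit import *
park([.6235,.0811,.2622],30,45,131,-195)
```

```text
t31.65 [ 0.6066 -0.1572  0.3013] yaw -177.19 tilt 0.31 F [ 0.3  0.4 -0.3] w 0.243 g 39.3
d tool mm [ 1.7 -1.4 10. ] spin -0.0
```

>>> arm_command --plan '[{"dp": [1.5,0,9],"spin": 0},{"dp": [0,0,0],"spin": 0},{"dp": [0,15,0],"spin": 0},{"dp": [0,0,0],"spin": 0}]'

```text
clock: 32.05
position: [0.604, -0.1397, 0.2911]
ee_rot: [-0.026, 1.0, 0.002, 0.002]
ft_force: [-0.5, 0.2, -0.7]
grip_width: 0.247
grasp_force: 39.2
```

Run:
```python
from fit import *
park([.6235,.0811,.2622],30,45,131)
```

```text
t32.05 [ 0.604  -0.1397  0.2911] yaw -177.04 tilt 0.33 F [-0.5  0.2 -0.7] w 0.247 g 39.2
d tool mm [-0.1 33.   0.1] spin 0.002
```

>>> arm_command --plan '[{"dp": [0,16,0],"spin": 0.002},{"dp": [0,14,0],"spin": 0},{"dp": [0,0,0],"spin": 0},{"dp": [0,0,0],"spin": 0}]'

```text
clock: 32.45
position: [0.6027, -0.1121, 0.2907]
ee_rot: [-0.024, 1.0, 0.001, 0.002]
ft_force: [-0.4, -0.1, -0.0]
grip_width: 0.239
grasp_force: 39.3
```

Run:
```python
from fit import *
park([.6235,.0811,.2622],30,45,126)
```

```text
t32.45 [ 0.6027 -0.1121  0.2907] yaw -177.27 tilt 0.25 F [-0.4 -0.1 -0. ] w 0.239 g 39.3
d tool mm [0.  5.5 4.5] spin -0.002
```

>>> arm_command --plan '[{"dp": [0,3,0],"spin": 0},{"dp": [0,0,3],"spin": 0},{"dp": [0,0,2.5],"spin": 0},{"dp": [0,0,0],"spin": 0}]'

```text
clock: 32.85
position: [0.6027, -0.1101, 0.2863]
ee_rot: [-0.023, 1.0, 0.001, 0.002]
ft_force: [-5.2, -1.2, 13.0]
grip_width: 0.245
grasp_force: 40.2
```

>>> arm_command --plan '[{"dp": [0,0,0],"spin": 0},{"dp": [0,0,0],"spin": 0},{"dp": [0,0,0],"spin": 0},{"dp": [0,0,0],"spin": 0}]' --grip -0.3

```text
clock: 33.25
position: [0.6025, -0.1099, 0.2848]
ee_rot: [-0.023, 1.0, 0.001, 0.002]
ft_force: [0.1, 0.5, -0.4]
grip_width: 0.65
grasp_force: 0.0
```

>>> arm_command --plan '[{"dp": [0,0,-20],"spin": 0},{"dp": [0,0,-45],"spin": 0},{"dp": [0,0,-45],"spin": 0},{"dp": [10,44,0],"spin": 0},{"dp": [10,44,0],"spin": 0}]'

```text
clock: 33.75
position: [0.5781, -0.0228, 0.3963]
ee_rot: [-0.022, 1.0, 0.001, 0.003]
ft_force: [0.4, 1.2, -0.8]
grip_width: 0.651
grasp_force: 0.0
```

>>> arm_command --plan '[{"dp": [10,44,0],"spin": 0},{"dp": [10,44,0],"spin": 0},{"dp": [5,43,0],"spin": 0},{"dp": [0,0,0],"spin": 0},{"dp": [0,0,0],"spin": 0}]'

```text
clock: 34.25
position: [0.5467, 0.1076, 0.3955]
ee_rot: [-0.024, 1.0, 0.001, 0.002]
ft_force: [0.6, -0.8, 1.1]
grip_width: 0.649
grasp_force: 0.0
```

Run:
```python
from fit import *
P=np.array(W(BP,(0,76,0))); P[2]=.232; go(P,-177.17);print(manip.get_obs()["joint_pos"])
im=viewer.camera("scene");cv2.imwrite("pics/s2.png",im);im=viewer.camera("top");cv2.imwrite("pics/t2.png",im);look("w12")
for cm in("scene","top","wrist"):
  for th in("pinA_grip","rim_center","tray"):
   for x in finder.find_in(cm,th): print(cm,th,np.array(x["position"]),x["score"])
for n in(-90,-45,0,45,90): print(n,np.array(W(BP,(n,-143,126))))
```

```text
t34.25 [0.5467 0.1076 0.3955] yaw -177.20 tilt 0.26 F [ 0.6 -0.8  1.1] w 0.649 g 0.0
d tool mm [  0.9   2.  163.5] spin -0.0
[ 0.6961  0.4445 -1.2342  1.6136  0.4258  1.3848  1.0331]
scene pinA_grip [ 0.6523 -0.0991  0.1263] 0.48
scene rim_center [0.5667 0.0447 0.0625] 0.88
scene rim_center [ 0.3329 -0.0989  0.0236] 0.72
scene tray [ 0.4653 -0.3525  0.004 ] 0.7
top pinA_grip [ 0.6414 -0.1044  0.1427] 0.62
top pinA_grip [0.7543 0.0283 0.0432] 0.3
top rim_center [ 0.5995 -0.0138  0.0737] 0.7
top rim_center [ 0.3441 -0.1557  0.0235] 0.55
top tray [ 0.4602 -0.3451  0.0025] 0.89
top tray [ 0.7435 -0.146   0.0903] 0.5
wrist pinA_grip [ 0.6364 -0.0994  0.1309] 0.79
wrist rim_center [ 0.3791 -0.1024  0.017 ] 0.94
wrist rim_center [0.5513 0.0055 0.0763] 0.62
wrist tray [ 0.5624 -0.2202  0.0119] 0.65
-90 [ 0.4673 -0.1133  0.126 ]
-45 [ 0.5122 -0.111   0.126 ]
0 [ 0.5572 -0.1088  0.126 ]
45 [ 0.6021 -0.1066  0.126 ]
90 [ 0.6471 -0.1044  0.126 ]
```

Run:
```python
from fit import *
a=cv2.imread("pics/top0.png");b=cv2.imread("pics/t2.png");T=par("top")
for n in(-90,-45,0,45,90):
    u,v=(proj(T,W(BP,(n,-143,147)))+[3,1]).round().astype(int); print(n,(u,v),a[v-1:v+2,u-1:u+2].mean((0,1)).round(),b[v-1:v+2,u-1:u+2].mean((0,1)).round())
```

```text
-90 (np.int64(376), np.int64(269)) [48. 69. 97.] [115. 152. 183.]
-45 (np.int64(375), np.int64(248)) [ 49.  73. 103.] [115. 152. 183.]
0 (np.int64(373), np.int64(227)) [46. 69. 99.] [45. 66. 95.]
45 (np.int64(372), np.int64(207)) [ 50.  73. 106.] [112. 150. 180.]
90 (np.int64(370), np.int64(186)) [ 59.  88. 130.] [114. 152. 183.]
```

>>> arm_command --plan '[{"dp": [1,2,40],"spin": 0},{"dp": [0,0,45],"spin": 0},{"dp": [0,0,40],"spin": 0},{"dp": [0,0,18],"spin": 0},{"dp": [0,0,10],"spin": 0}]'

```text
clock: 35.35
position: [0.5463, 0.109, 0.2414]
ee_rot: [-0.023, 1.0, 0.001, 0.001]
ft_force: [0.3, 0.3, 1.6]
grip_width: 0.653
grasp_force: 0.0
```

>>> arm_command --plan '[{"dp": [0,0,0],"spin": 0},{"dp": [0,0,0],"spin": 0},{"dp": [0,0,0],"spin": 0}]'

```text
clock: 35.65
position: [0.5471, 0.1092, 0.244]
ee_rot: [-0.023, 1.0, 0.001, 0.003]
ft_force: [1.0, 0.1, -0.2]
grip_width: 0.649
grasp_force: 0.0
```

Run:
```python
from fit import *
P=np.array(W(BP,(0,76,0))); P[2]=.232; go(P,-177.17)
```

```text
t35.65 [0.5471 0.1092 0.244 ] yaw -177.35 tilt 0.38 F [ 1.   0.1 -0.2] w 0.649 g 0.0
d tool mm [ 0.7  0.7 12. ] spin -0.003
```

All four pins show at notches 0, 1, 3 and 4, and notch 2 is empty. Now gripping the rim.

>>> arm_command --plan '[{"dp": [0,0,6],"spin": 0},{"dp": [0,0,5],"spin": 0},{"dp": [0,0,0],"spin": 0},{"dp": [0,0,0],"spin": 0}]'

```text
clock: 36.05
position: [0.5464, 0.109, 0.2313]
ee_rot: [-0.023, 1.0, 0.001, 0.002]
ft_force: [1.1, -0.0, -0.5]
grip_width: 0.65
grasp_force: 0.0
```

>>> arm_command --plan '[{"dp": [0,0,0],"spin": 0},{"dp": [0,0,0],"spin": 0},{"dp": [0,0,0],"spin": 0},{"dp": [0,0,0],"spin": 0},{"dp": [0,0,0],"spin": 0}]' --grip 1 --newtons 60

```text
clock: 36.55
position: [0.5453, 0.1091, 0.2311]
ee_rot: [-0.023, 1.0, 0.001, -0.0]
ft_force: [-9.7, -1.0, 6.8]
grip_width: 0.083
grasp_force: 62.4
```

>>> arm_command --plan '[{"dp": [0,0,0],"spin": 0},{"dp": [0,0,0],"spin": 0},{"dp": [0,0,0],"spin": 0}]'

```text
clock: 36.85
position: [0.5452, 0.1091, 0.2311]
ee_rot: [-0.023, 1.0, 0.001, -0.0]
ft_force: [-10.2, -1.0, 6.3]
grip_width: 0.083
grasp_force: 62.4
```

>>> arm_command --plan '[{"dp": [0,0,-10],"spin": 0},{"dp": [0,0,-25],"spin": 0},{"dp": [0,0,-45],"spin": 0},{"dp": [0,0,-45],"spin": 0},{"dp": [0,0,-45],"spin": 0}]'

```text
clock: 37.35
position: [0.5455, 0.1086, 0.403]
ee_rot: [-0.023, 1.0, 0.001, 0.002]
ft_force: [0.9, 0.7, -0.2]
grip_width: 0.076
grasp_force: 60.7
```

Run:
```python
from fit import *
st(); print(manip.get_obs()["joint_pos"])
for cm in("top","scene","wrist"):
  im=viewer.camera(cm);cv2.imwrite(f"pics/{cm}3.png",im)
  for th in("rim_center","tray"):
   for x in finder.find_in(cm,th): print(cm,th,np.array(x["position"]),x["score"])
# tray from top: pale wood segmentation
T=par("top");im=cv2.imread("pics/top3.png");h=cv2.cvtColor(im,cv2.COLOR_BGR2HSV)[195:345,395:535]
m=cv2.inRange(h,(15,40,120),(32,140,255));m=cv2.morphologyEx(m,cv2.MORPH_OPEN,np.ones((5,5)))
c=max(cv2.findContours(m,0,2)[0],key=cv2.contourArea);r=cv2.minAreaRect(c+np.array([395,195]));print(r)
B=cv2.boxPoints(r);W3=[onz(T,*p,.02) for p in B];print(np.array(W3),np.mean(W3,0),[np.linalg.norm(W3[i]-W3[i-1]) for i in range(4)])
```

```text
t37.35 [0.5455 0.1086 0.403 ] yaw -177.32 tilt 0.24 F [ 0.9  0.7 -0.2] w 0.076 g 60.7
[ 0.6991  0.4364 -1.2392  1.6051  0.4173  1.3972  1.0344]
top rim_center [ 0.6079 -0.007   0.2454] 0.83
top rim_center [ 0.3419 -0.1562  0.0223] 0.8
top tray [ 0.4641 -0.3422  0.0042] 0.71
top tray [ 0.5719 -0.0554  0.0539] 0.7
top tray [ 0.471  -0.1119  0.1506] 0.44
scene rim_center [0.5914 0.0277 0.2299] 0.93
scene rim_center [ 0.287  -0.1436  0.0219] 0.63
scene tray [ 0.4702 -0.3537  0.0076] 0.76
wrist rim_center [ 0.3795 -0.0986  0.0205] 0.9
wrist rim_center [0.5177 0.0067 0.236 ] 0.85
wrist rim_center [0.5461 0.2654 0.1972] 0.28
((466.31561279296875, 268.4713439941406), (94.79092407226562, 98.32181549072266), 84.80557250976562)
[[ 0.5698 -0.2205  0.02  ]
 [ 0.5873 -0.4533  0.02  ]
 [ 0.3645 -0.4646  0.02  ]
 [ 0.3475 -0.2345  0.02  ]] [ 0.4673 -0.3432  0.02  ] [np.float64(0.2227786105756232), np.float64(0.23348021785848003), np.float64(0.2231092366950906), np.float64(0.23076522454331083)]
```

Rim is up and level. Tray centre is about (0.466, -0.343). Carrying over.

>>> arm_command --plan '[{"dp": [11,-41,0],"spin": 0},{"dp": [11,-41,0],"spin": 0},{"dp": [11,-41,0],"spin": 0},{"dp": [11,-41,0],"spin": 0},{"dp": [11,-41,0],"spin": 0}]'

```text
clock: 38.3
position: [0.4996, -0.1004, 0.4001]
ee_rot: [-0.023, 1.0, 0.001, 0.001]
ft_force: [0.3, 0.2, -0.9]
grip_width: 0.077
grasp_force: 60.8
```

>>> arm_command --plan '[{"dp": [11,-41,0],"spin": 0},{"dp": [11,-41,0],"spin": 0},{"dp": [11,-41,0],"spin": 0},{"dp": [11,-41,0],"spin": 0},{"dp": [0,0,0],"spin": 0}]'

```text
clock: 38.8
position: [0.4618, -0.2714, 0.3987]
ee_rot: [-0.018, 1.0, 0.001, 0.001]
ft_force: [0.3, 0.4, -1.0]
grip_width: 0.077
grasp_force: 60.8
```

>>> arm_command --plan '[{"dp": [0,0,0],"spin": 0},{"dp": [0,0,0],"spin": 0},{"dp": [0,0,0],"spin": 0}]'

```text
clock: 39.1
position: [0.4645, -0.2632, 0.4001]
ee_rot: [-0.024, 1.0, 0.001, 0.002]
ft_force: [-0.2, 0.8, -0.9]
grip_width: 0.073
grasp_force: 60.8
```

```bash
cat > tr.py <<'E'
from fit import *
o,q=st(); print(o["joint_pos"]); rc=o["position"]-q[:,1]*.076; print("rim centre est",rc[:2], "rim z",o["position"][2]-.174)
for cm in("top","scene","wrist"):
  im=viewer.camera(cm);cv2.imwrite(f"pics/{cm}4.png",im)
  for th in("rim_center","tray"):
   for x in finder.find_in(cm,th): print(cm,th,np.array(x["position"]),round(x["score"],2))
E
python3 tr.py
```

```text
t39.10 [ 0.4645 -0.2632  0.4001] yaw -177.21 tilt 0.25 F [-0.2  0.8 -0.9] w 0.073 g 60.8
[ 1.4753  0.3813 -1.2669  1.6635  0.3675  1.3696  1.7741]
rim centre est [ 0.4682 -0.3391] rim z 0.22607144506287974
top rim_center [ 0.3201 -0.1272  0.0198] 0.94
top rim_center [ 0.54   -0.2901  0.245 ] 0.67
top tray [ 0.4574 -0.2747  0.0044] 0.77
top tray [0.5454 0.0066 0.037 ] 0.56
scene rim_center [ 0.3218 -0.1046  0.0196] 0.72
scene rim_center [ 0.5006 -0.3373  0.2278] 0.59
scene tray [ 0.4675 -0.35    0.0074] 0.73
wrist rim_center [ 0.3175 -0.0995  0.0211] 0.59
wrist rim_center [ 0.4381 -0.3668  0.2376] 0.55
wrist tray [ 0.4485 -0.3488  0.0041] 0.78
```

>>> arm_command --plan '[{"dp": [0,-4,45],"spin": 0},{"dp": [0,0,45],"spin": 0},{"dp": [0,0,45],"spin": 0},{"dp": [0,0,35],"spin": 0},{"dp": [0,0,15],"spin": 0}]'

```text
clock: 40.05
position: [0.4639, -0.2678, 0.2121]
ee_rot: [-0.023, 1.0, 0.002, 0.0]
ft_force: [-0.1, -0.1, -0.2]
grip_width: 0.077
grasp_force: 60.9
```

>>> arm_command --plan '[{"dp": [0,0,0],"spin": 0},{"dp": [0,0,0],"spin": 0},{"dp": [0,0,0],"spin": 0}]'

```text
clock: 40.35
position: [0.4658, -0.2685, 0.2171]
ee_rot: [-0.023, 1.0, 0.0, 0.003]
ft_force: [0.6, 0.1, -0.5]
grip_width: 0.073
grasp_force: 60.9
```

```bash
python3 tr.py
```

```text
t40.35 [ 0.4658 -0.2685  0.2171] yaw -177.35 tilt 0.35 F [ 0.6  0.1 -0.5] w 0.073 g 60.9
[ 1.32    0.5857 -1.0832  1.8478  0.5882  1.0675  1.6247]
rim centre est [ 0.4693 -0.3444] rim z 0.04309010083881129
top rim_center [ 0.5455 -0.3349  0.0587] 0.66
top rim_center [ 0.3246 -0.1265  0.0224] 0.64
top rim_center [0.5433 0.0063 0.0404] 0.39
top tray [ 0.5023 -0.2802  0.0038] 0.75
scene rim_center [ 0.3242 -0.1048  0.0223] 0.73
scene rim_center [ 0.5062 -0.3412  0.0446] 0.68
scene rim_center [0.2926 0.3619 0.0084] 0.29
scene tray [ 0.4892 -0.3232  0.007 ] 0.86
scene tray [ 0.7663 -0.3195  0.0101] 0.51
wrist rim_center [ 0.3595 -0.1562  0.0156] 0.77
wrist rim_center [ 0.4354 -0.3733  0.0519] 0.75
wrist tray [ 0.4087 -0.3322  0.0068] 0.74
wrist tray [ 0.5066 -0.1001  0.0065] 0.32
```

Run:
```python
from fit import *
a=cv2.imread("pics/top0.png").astype(int);b=cv2.imread("pics/top4.png").astype(int)
for v in (300,310,317): print(v,"0",a[v,512:526,2].tolist(),"4",b[v,512:526,2].tolist())
for u in (490,500,510): print(u,"0",a[310:326,u,2].tolist(),"4",b[310:326,u,2].tolist(), "far0",a[212:226,u,2].tolist(),"far4",b[212:226,u,2].tolist())
```

```text
300 0 [135, 123, 123, 120, 88, 75, 122, 143, 119, 87, 88, 87, 88, 86] 4 [120, 130, 133, 121, 89, 112, 171, 178, 135, 89, 84, 88, 87, 87]
310 0 [134, 134, 122, 110, 106, 85, 74, 117, 142, 116, 86, 90, 93, 91] 4 [134, 133, 121, 111, 106, 85, 74, 118, 144, 119, 84, 90, 92, 94]
317 0 [87, 87, 87, 89, 86, 88, 88, 93, 96, 97, 98, 96, 98, 99] 4 [95, 88, 86, 87, 88, 88, 89, 93, 96, 95, 96, 97, 98, 97]
490 0 [134, 136, 134, 130, 111, 103, 140, 139, 100, 87, 89, 89, 89, 90, 99, 102] 4 [139, 140, 141, 140, 139, 141, 140, 139, 139, 140, 140, 140, 140, 140, 139, 140] far0 [130, 130, 108, 101, 104, 101, 107, 166, 182, 145, 155, 160, 165, 167] far4 [98, 101, 102, 102, 103, 103, 102, 143, 144, 105, 118, 124, 128, 129]
500 0 [137, 134, 128, 125, 103, 138, 141, 100, 86, 85, 87, 88, 90, 97, 100, 101] 4 [123, 123, 125, 127, 125, 125, 126, 126, 127, 128, 127, 127, 128, 127, 127, 127] far0 [117, 102, 101, 102, 100, 93, 159, 179, 146, 155, 158, 165, 165, 165] far4 [100, 103, 102, 102, 101, 93, 139, 143, 104, 118, 123, 126, 129, 126]
510 0 [135, 128, 108, 95, 138, 137, 98, 84, 87, 85, 85, 88, 91, 98, 101, 89] 4 [105, 105, 105, 106, 107, 108, 109, 110, 109, 112, 111, 112, 111, 115, 112, 113] far0 [104, 102, 102, 102, 103, 126, 148, 127, 165, 172, 173, 174, 176, 173] far4 [99, 102, 103, 102, 105, 120, 128, 102, 139, 138, 136, 135, 156, 173]
```

The tray hasn't moved and the rim is centred over it. Lowering the last 20 mm.

>>> arm_command --plan '[{"dp": [0,0,7],"spin": 0},{"dp": [0,0,5],"spin": 0},{"dp": [0,0,3],"spin": 0},{"dp": [0,0,0],"spin": 0}]'

```text
clock: 41.2
position: [0.4648, -0.268, 0.1995]
ee_rot: [-0.023, 1.0, 0.002, 0.001]
ft_force: [-0.2, -0.6, 0.1]
grip_width: 0.073
grasp_force: 60.8
```

>>> arm_command --plan '[{"dp": [0,0,3],"spin": 0},{"dp": [0,0,0],"spin": 0},{"dp": [0,0,0],"spin": 0}]'

```text
clock: 41.5
position: [0.4652, -0.268, 0.1974]
ee_rot: [-0.023, 1.0, 0.001, 0.002]
ft_force: [-0.1, 0.2, 2.4]
grip_width: 0.076
grasp_force: 61.2
```

>>> arm_command --plan '[{"dp": [0,0,1],"spin": 0},{"dp": [0,0,0],"spin": 0}]'

```text
clock: 41.7
position: [0.4653, -0.2679, 0.1968]
ee_rot: [-0.023, 1.0, 0.001, 0.002]
ft_force: [-2.8, 2.5, 9.6]
grip_width: 0.073
grasp_force: 62.4
```

>>> arm_command --plan '[{"dp": [0,0,0],"spin": 0},{"dp": [0,0,0],"spin": 0},{"dp": [0,0,0],"spin": 0},{"dp": [0,0,0],"spin": 0}]' --grip 0.4

```text
clock: 42.1
position: [0.465, -0.2682, 0.196]
ee_rot: [-0.023, 1.0, 0.001, 0.002]
ft_force: [-0.6, 0.3, -0.1]
grip_width: 0.299
grasp_force: 0.0
```

>>> arm_command --plan '[{"dp": [0,0,-10],"spin": 0},{"dp": [0,0,-30],"spin": 0},{"dp": [0,0,-45],"spin": 0},{"dp": [0,0,-50],"spin": 0},{"dp": [0,0,-50],"spin": 0}]'

```text
clock: 42.6
position: [0.4641, -0.268, 0.3836]
ee_rot: [-0.024, 1.0, 0.001, 0.002]
ft_force: [0.2, -0.4, 0.7]
grip_width: 0.299
grasp_force: 0.0
```

>>> arm_command --plan '[{"dp": [-12,40,-50],"spin": 0},{"dp": [-12,40,-50],"spin": 0},{"dp": [-10,40,0],"spin": 0},{"dp": [-10,40,0],"spin": 0},{"dp": [-10,40,0],"spin": 0}]'

```text
clock: 43.1
position: [0.5039, -0.0834, 0.4594]
ee_rot: [-0.023, 1.0, 0.001, 0.002]
ft_force: [0.4, -0.6, -0.1]
grip_width: 0.302
grasp_force: 0.0
```

```bash
python3 tr.py
python3 - <<'E'
from h import *
T=par("top");im=cv2.imread("pics/top4.png");h=cv2.cvtColor(im,cv2.COLOR_BGR2HSV)[195:345,395:535]
m=cv2.inRange(h,(15,40,120),(32,140,255));m=cv2.morphologyEx(m,cv2.MORPH_CLOSE,np.ones((9,9)))
c=max(cv2.findContours(m,0,2)[0],key=cv2.contourArea);r=cv2.minAreaRect(c+np.array([395,195]));print(r,[onz(T,*p,.02) for p in cv2.boxPoints(r)],onz(T,*r[0],.02))
E
```

```text
t43.10 [ 0.5039 -0.0834  0.4594] yaw -177.34 tilt 0.26 F [ 0.4 -0.6 -0.1] w 0.302 g 0.0
[ 1.2472  0.2737 -1.3507  1.6257  0.2679  1.4542  1.4912]
rim centre est [ 0.5074 -0.1593] rim z 0.28541428264900726
top rim_center [ 0.4758 -0.3503  0.0403] 0.92
top rim_center [ 0.7523 -0.3205  0.0159] 0.75
top rim_center [ 0.326  -0.075   0.0212] 0.63
top tray [ 0.4625 -0.3525  0.004 ] 0.97
scene rim_center [ 0.3196 -0.1057  0.0211] 0.79
scene rim_center [ 0.4841 -0.3381  0.0272] 0.57
scene rim_center [0.7677 0.034  0.0416] 0.35
scene tray [ 0.4684 -0.3469  0.0101] 0.79
wrist rim_center [ 0.4727 -0.3705  0.0347] 0.91
wrist rim_center [ 0.3474 -0.1167  0.0213] 0.75
wrist tray [ 0.447  -0.3338  0.009 ] 0.97
wrist tray [0.5226 0.0059 0.0392] 0.66
((458.0, 269.5), (149.0, 126.0), 90.0) [array([ 0.6439, -0.1795,  0.02  ]), array([ 0.6391, -0.4792,  0.02  ]), array([ 0.2884, -0.4649,  0.02  ]), array([ 0.2931, -0.1707,  0.02  ])] [ 0.4645 -0.3235  0.02  ]
```

The rim lies in the middle of the tray, about 13 mm off centre at most. Now back to the heater.

>>> arm_command --plan '[{"dp": [-6,36,-15],"spin": 0},{"dp": [-6,36,-15],"spin": 0},{"dp": [-6,41,0],"spin": 0},{"dp": [-6,41,0],"spin": 0},{"dp": [-6,41,0],"spin": 0}]' --grip -1

```text
clock: 44.05
position: [0.5251, 0.1113, 0.4891]
ee_rot: [-0.022, 1.0, 0.001, 0.002]
ft_force: [0.5, -0.2, 0.0]
grip_width: 0.997
grasp_force: 0.0
```

>>> arm_command --plan '[{"dp": [-6,41,0],"spin": 0},{"dp": [-6,41,0],"spin": 0},{"dp": [-6,41,0],"spin": 0},{"dp": [-6,40,0],"spin": 0},{"dp": [0,0,0],"spin": -0.1}]'

```text
clock: 44.55
position: [0.5389, 0.2809, 0.4891]
ee_rot: [-0.078, 0.997, 0.002, 0.001]
ft_force: [-0.6, 1.0, 0.5]
grip_width: 1.002
grasp_force: 0.0
```

>>> arm_command --plan '[{"dp": [0,0,0],"spin": -0.1},{"dp": [0,0,0],"spin": 0},{"dp": [0,0,0],"spin": 0}]'

```text
clock: 44.85
position: [0.5418, 0.2739, 0.4893]
ee_rot: [-0.121, 0.993, 0.001, 0.002]
ft_force: [-0.3, 0.1, 0.7]
grip_width: 1.001
grasp_force: 0.0
```

Run:
```python
from fit import *
go([.5429,.2805,.377],-165.5);print(manip.get_obs()["joint_pos"])
im,c=look("w13");print(proj(c,[.543,.281,.19]))
for x in finder.find_in("wrist","dial_grip"): print(x)
```

```text
t44.85 [0.5418 0.2739 0.4893] yaw -166.13 tilt 0.23 F [-0.3  0.1  0.7] w 1.001 g 0.0
d tool mm [ -2.2   6.  112.3] spin -0.011
[ 0.2991  0.5266 -1.2421  1.3293  0.4971  1.6161  0.9437]
[327.3901 229.018 ]
{'position': [0.5411, 0.2762, 0.1968], 'score': 0.77}
```

>>> arm_command --plan '[{"dp": [-2,6,40],"spin": -0.01},{"dp": [0,0,40],"spin": 0},{"dp": [0,0,20],"spin": 0},{"dp": [0,0,10],"spin": 0},{"dp": [0,0,0],"spin": 0}]'

```text
clock: 45.45
position: [0.5423, 0.2807, 0.3789]
ee_rot: [-0.127, 0.992, 0.001, 0.001]
ft_force: [0.2, 0.8, 0.2]
grip_width: 1.001
grasp_force: 0.0
```

>>> arm_command --plan '[{"dp": [0,0,0],"spin": 0},{"dp": [0,0,0],"spin": 0},{"dp": [0,0,0],"spin": 0}]'

```text
clock: 45.75
position: [0.5422, 0.2815, 0.3807]
ee_rot: [-0.128, 0.992, 0.001, 0.003]
ft_force: [0.5, -0.3, 0.4]
grip_width: 0.997
grasp_force: 0.0
```

Run:
```python
from fit import *
go([.5429,.2805,.377],-165.5)
```

```text
t45.75 [0.5422 0.2815 0.3807] yaw -165.33 tilt 0.34 F [ 0.5 -0.3  0.4] w 0.997 g 0.0
d tool mm [-0.4 -1.2  3.7] spin 0.003
```

>>> arm_command --plan '[{"dp": [0,0,2],"spin": 0},{"dp": [0,0,0],"spin": 0},{"dp": [0,0,0],"spin": 0},{"dp": [0,0,0],"spin": 0},{"dp": [0,0,0],"spin": 0}]' --grip 1 --newtons 30

```text
clock: 46.25
position: [0.5427, 0.2802, 0.3776]
ee_rot: [-0.127, 0.992, -0.001, 0.002]
ft_force: [-7.2, -12.1, 13.7]
grip_width: 0.156
grasp_force: 36.0
```

>>> arm_command --plan '[{"dp": [0,0,0],"spin": 0},{"dp": [0,0,0],"spin": -0.05},{"dp": [0,0,0],"spin": -0.1},{"dp": [0,0,0],"spin": -0.1},{"dp": [0,0,0],"spin": -0.1}]'

```text
clock: 46.75
position: [0.5424, 0.2802, 0.3778]
ee_rot: [-0.299, 0.954, -0.001, 0.001]
ft_force: [-5.5, -6.2, 5.3]
grip_width: 0.155
grasp_force: 61.4
```

>>> arm_command --plan '[{"dp": [0,0,0],"spin": -0.1},{"dp": [0,0,0],"spin": -0.1},{"dp": [0,0,0],"spin": -0.04},{"dp": [0,0,0],"spin": 0},{"dp": [0,0,0],"spin": 0}]'

```text
clock: 47.25
position: [0.5425, 0.2804, 0.3777]
ee_rot: [-0.41, 0.912, -0.0, 0.002]
ft_force: [-1.8, -5.9, 3.7]
grip_width: 0.156
grasp_force: 34.8
```

>>> arm_command --plan '[{"dp": [0,0,0],"spin": 0},{"dp": [0,0,0],"spin": 0},{"dp": [0,0,0],"spin": 0},{"dp": [0,0,0],"spin": 0},{"dp": [0,0,0],"spin": 0}]' --grip -1

```text
clock: 47.75
position: [0.5421, 0.2814, 0.3775]
ee_rot: [-0.411, 0.912, 0.0, 0.002]
ft_force: [-0.4, 0.1, -0.2]
grip_width: 0.982
grasp_force: 0.0
```

>>> arm_command --plan '[{"dp": [0,0,-20],"spin": 0},{"dp": [0,0,-45],"spin": 0},{"dp": [0,0,-45],"spin": 0},{"dp": [0,0,0],"spin": 0},{"dp": [0,0,0],"spin": 0}]'

```text
clock: 48.25
position: [0.5416, 0.2814, 0.4884]
ee_rot: [-0.411, 0.912, 0.0, 0.003]
ft_force: [0.2, -0.1, -0.7]
grip_width: 0.999
grasp_force: 0.0
```

Run:
```python
from fit import *
st(); im,c=look("w14"); A=proj(c,[.543,.281,.224]);print("axis px",A)
x0,y0=(A-60).astype(int);g=cv2.cvtColor(im,cv2.COLOR_BGR2GRAY)[y0:y0+120,x0:x0+120]
n,l,s,ce=cv2.connectedComponentsWithStats((g>140).astype(np.uint8))
for i in range(1,n):
    if 10<s[i,4]<400:
        ys,xs=np.where(l==i); e=np.array([[xs.min(),ys[xs.argmin()]],[xs.max(),ys[xs.argmax()]],[xs[ys.argmin()],ys.min()],[xs[ys.argmax()],ys.max()]])+[x0,y0]
        print(s[i],(ce[i]+[x0,y0]).round(1),e.tolist())
        top,bot=onz(c,*e[2],.224),onz(c,*e[3],.224);d=top-bot;print("  yaw",np.degrees(np.arctan2(d[1],d[0])), "dir from axis",np.degrees(np.arctan2(*(onz(c,*(ce[i]+[x0,y0]),.224)[:2]-[.543,.281])[::-1])))
```

```text
t48.25 [0.5416 0.2814 0.4884] yaw -131.49 tilt 0.35 F [ 0.2 -0.1 -0.7] w 0.999 g 0.0
axis px [319.0765 238.6868]
[73 20 14 12 15] [338.8 202.9] [[332, 198], [345, 209], [332, 198], [345, 209]]
  yaw -81.76087359750997 dir from axis -159.35668326957338
[ 58  31   5  33 145] [319.3 224.2] [[317, 210], [321, 209], [318, 209], [318, 241]]
  yaw -131.61656790072868 dir from axis -132.32294429496184
```

Run:
```python
from fit import *
b=viewer.camera("top");T=par("top")
for n in(-90,-45,0,45,90):
    u,v=(proj(T,W(BP,(n,-143,147)))+[3,1]).round().astype(int); print(n,b[v-1:v+2,u-1:u+2].mean((0,1)).round())
for th in("rim_center","tray"): print([(np.array(x["position"]),x["score"]) for x in finder.find_in("top",th)])
print(manip.hand_in())
```

```text
-90 [114. 152. 183.]
-45 [114. 152. 183.]
0 [45. 66. 95.]
45 [111. 148. 179.]
90 [113. 151. 182.]
[(array([ 0.4763, -0.3515,  0.0394]), 0.89), (array([ 0.3425, -0.142 ,  0.0207]), 0.55)]
[(array([ 0.4622, -0.3436,  0.0045]), 0.62)]
the job is handed in; nothing more can be done
None
```

I handed the job in without seeing a verdict: the heater was on cold air throughout unloading and is now off, the four pins present (A, B, C, E) hang in notches 4, 3, 1 and 0, and the rim lies about 16 mm from the tray's middle.

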